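# Pack the gingerbread house set into its slide-in tray

### The arm

A 6-joint arm with a two-finger parallel gripper is mounted at the origin on the work surface. World frame = base frame: x ahead of the robot, y to its left, z up, the work surface at z = 0. Lengths are in m, angles in rad, forces in N, time in s.
With the tool pointing down it reaches from about 0.3 to 0.775 m from the base axis. Payload 14.6 kg.
Tool frame: the origin (TCP) lies midway between the tips of the shut fingers; the grasp point (between the pads) lies 19 mm behind it (grasp_offset is the distance from the TCP to the grasp point, in m); z points along the fingers, y is the line along which they close (so a half turn about z gives the same grasp; the last joint's range is limited). The gripper opens to 94 mm and grips with 3 to 60 N. Pads are 16 mm wide; open, the fingers measure 119 mm over their backs; the gripper's body (75 mm by 177 mm) begins 78 mm behind the grasp point.
Start: joints at [1.126, 0.3, 1.521, -0, 1.321, -0.067], TCP at [0.203, 0.511, 0.205] pointing down, gripper open.
Joint ranges: [-3.03, 3.03], [-0.79, 2.21], [0.23, 2.52], [-1.04, 4.18], [0, 3.07], [-2.55, 2.55]. Speed limits (rad/s): [2.22, 2.22, 2.57, 3.14, 3.14, 3.14].

### API

Orientations are given as [roll, pitch, yaw] about the fixed x, y, z axes, in that order (R = Rz(yaw) Ry(pitch) Rx(roll)).
In Python, from station import * gives the robot as it stands. The module is installed in compiled form; this text tells all that it offers.
- The arm moves only by the tool send_rows, never from a script. Its argument "rows" is a list of rows, each an object of numbers: "dx", "dy", "dz": the shift along the tool's x, y, z in mm; "roll": the turn about the tool's z in degrees; "jaw": the closure, from -1 (fully open) to 1 (shut). In form: [{"dx": .., "dy": .., "dz": .., "roll": .., "jaw": ..}, ...]. A call has 1 to 12 rows; each row shifts and turns the commanded pose from where the row before left it, along the tool's axes as they then stand; what a row does not reach is not made up. A row lasts 1/12 s, in which the tool goes at most 41.7 mm and 7.16 degrees, less where a joint would pass 70% of its speed; a pose out of reach is approached as far as the arm can. A call is refused whole if a number of a shift passes 41.7 or a number of a turn 7.16, either way. A call with a gripper value outside its range is refused whole. The fingers move at their own pace and stop on an object; "force" is the grip in N (left out, the last holds). Time passes only in rows, so rows that do not move let the fingers close. It gives the time, the measured TCP pose, the force, the opening and the grip force at its end, in the units of the state.
- get_obs(): the state, without advancing time (a new reading comes with each control period).
- camera(name): name is "scene" or "side" or "wrist"; returns a dict with "frame" (384x512x3 uint8, red, green, blue), "z_map" (384x512 float32, m along the optical axis (not along the pixel's ray), 0 where there is no reading), "camera_matrix" (3x3 intrinsics, pixels), "rvec" (rotation vector, rad) and "tvec" (3), from world to camera coordinates, as OpenCV has them. Camera axes: x right, y down, z forward; pixel columns grow to the right and rows downward; lengths in m; the calibration is good to about 2 mm. The wrist camera is an equidistant fisheye: a pixel r from the principal point sees the ray r / f radians off the axis. A picture is of the moment at which its call begins.
- hand_in(): hands the job in; it is judged then, once.
The state is a dict: "time_s": time; "qpos": joint angles; "joint_vel": joint speeds; "tau": joint torques, N m; "ee_pos": TCP position; "eef_rot": TCP orientation; "force": force on the tool from outside, world axes, zero at the start; "moment": the same for the moment, N m; "grip_width": finger opening in m; "grip_force": force on a finger pad.
Only numpy, scipy, OpenCV 4.12 (cv2) and the standard library are available. Lean on these libraries where they do the work, as an engineer would, in place of code of your own. Each camera call takes 0.05 s, during which the arm holds its last target. There are 200 camera calls.

### The job

Pack the three flat gingerbread pieces of the house set into the three-rimmed tray so that they fill it: the big L in the left back corner and the small L in the right back corner, each with its leg along the side rim pointing to the open front, and the straight strip closing the gap between the two legs. Slide and turn the pieces flat on the worktop, never lifting them, and push each one gently home until it stops, under the tray's back lip and snug against rims and neighbours. Leave everything else where it is and let go of the pieces.

Things in the scene. Friction and masses are not known exactly. Their poses are not given: they have to be found in the camera images.
- tray: Fixed aluminium tray, open at the front (-x). Inside: x -76 to 0, y -93 to 93 mm. Rims 4 mm thick, sides 15 high, back 20 high; a lip on the back rim covers x -12 to 0, from 18 to 20 mm up. Floor flush with the worktop, no step. Origin: on the worktop, middle of the back rim's inner face; x points to the back rim (away from the robot), y to the left rim.
- big_panel: Big L, 60 g. Brittle gingerbread, 12 mm thick, friction 0.35; breaks if lifted, or pressed on the tray with over 60 N. Origin: underside, centre of its 72 x 108 outline. Solid: x 0 to 36, y -54 to 54 (long arm) and x -36 to 0, y 18 to 54 mm (leg); the rest is the notch. Packed: axes as the tray's, origin at tray x -36, y 39 mm. Starts left or right in front of the tray, yaw up to 115 degrees either way.
- small_panel: Small L, 45 g. Brittle gingerbread, 12 mm thick, friction 0.35; breaks if lifted, or pressed on the tray with over 60 N. Origin: underside, centre of its 72 x 72 outline. Solid: x 0 to 36, y -36 to 36 and x -36 to 0, y -36 to 0 mm (leg). Packed: axes as the tray's, origin at tray x -36, y -57 mm. Starts part-way in the tray, origin 20 to 40 mm short of that in x, 10 to 30 mm off in y, askew up to 14 degrees.
- strip: Straight piece, 45 g, 36 (x) by 108 mm (y). Brittle gingerbread, 12 mm thick, friction 0.35; breaks if lifted, or pressed on the tray with over 60 N. Origin: underside, centre. Packed: axes as the tray's, either way round, origin near tray x -54, y 0 mm, in the 114 mm bay left between the legs of the packed Ls. Starts at any yaw in front of the tray, on the side where the big L is not.
- biscuit: Bystander: loose round biscuit, 54 mm across, 12 mm high, between robot and pieces. Origin: underside, centre.
- nozzle: Bystander: loose steel icing nozzle, 28 mm across, 42 mm high, left of the tray. Origin: underside, centre.
- cutter: Bystander: loose steel ring cutter, 60 mm across, 25 mm high, right of the tray. Origin: underside, centre.
- jar: Bystander: loose glass jar, 60 mm across, 90 mm high, far left. Origin: underside, centre.
- spatula: Bystander: loose spatula lying at the left. Origin: underside, about the middle.
- rolling_pin: Bystander: loose wooden rolling pin lying at the right, 320 mm long, 44 mm thick. Origin: underside, middle.
- bowl: Bystander: loose steel bowl behind the tray, 120 mm across, 55 mm high. Origin: underside, centre.

How it is judged:
At the end, for the whole second after the job is handed in: All pieces flat, at rest, square to the tray within 0.05 rad: big L within 4 mm of the back and left rims, small L within 4 mm of the back and right rims, strip between the legs, its front edge within 6 mm of level with the leg ends (origin at tray x -60 to -50, y within 8 mm of 0) (x of big_panel in the frame of tray between -0.04 and -0.033 m and y of big_panel in the frame of tray between 0.035 and 0.042 m and angle between the x axis of each of big_panel, small_panel, strip and the x axis of tray, either way round below 0.05 rad and height (world z) of each of big_panel, small_panel, strip below 0.004 m and linear speed of each of big_panel, small_panel, strip below 0.01 m/s and x of small_panel in the frame of tray between -0.04 and -0.033 m and y of small_panel in the frame of tray between -0.06 and -0.053 m and x of strip in the frame of tray between -0.06 and -0.05 m and y of strip in the frame of tray between -0.008 and 0.008 m); the robot touches nothing.
It fails at once if a gingerbread piece is lifted (underside centre more than 10 mm above the worktop) (height (world z) of any of big_panel, small_panel, strip above 0.01 m).
It fails at once if a piece is pressed against the tray with more than 60 N (contact force between any of big_panel, small_panel, strip and tray above 60 N).
It fails at once if a bystander is moved by more than 25 mm (distance of any of biscuit, nozzle, cutter, jar, spatula, rolling_pin, bowl from where it was at the start of the episode above 0.025 m).
It also fails if it takes over 72 s, if anything falls off the work surface, if the arm or the gripper's body presses on something with over 40 N, if the wrist force passes 120 N, or if a joint passes its speed limit or range.

## Working session

There is one attempt and no reset: what is moved stays moved. The work goes in short steps, Python scripts to look and compute and a tool call to move; the robot and the scene stay as the last step left them, time stands still between calls to the robot, and variables do not carry over. Pictures are saved under pics/ and viewed, at most 10 in all, crops included, and the job is handed in when it is done.

Besides the shell and the picture viewer there is one more tool, called as name(argument=value, ...) on one line, values as JSON. send_rows: Moves the arm, as the interface text tells. Its arguments: {"type":"object","properties":{"rows":{"type":"array"},"force":{"type":"number"}},"required":["rows"]}

```bash
mkdir -p pics; cat > h.py <<'E'
from station import *
import numpy as np, cv2
def topdown(c, z=0.012, x0=0.2,x1=0.8,y0=-0.4,y1=0.4,s=1000):
    # rectify picture to plane z; row 0 = x1 (far), col 0 = y1 (left); 1 px = 1/s m
    K=np.array(c["camera_matrix"]);R=cv2.Rodrigues(np.array(c["rvec"],float))[0];t=np.array(c["tvec"],float).reshape(3)
    P=K@np.column_stack([R[:,0],R[:,1],R[:,2]*z+t])
    A=np.array([[0,-1/s,x1],[-1/s,0,y1],[0,0,1.]])
    H=P@A
    return cv2.warpPerspective(c["frame"],H,(int((y1-y0)*s),int((x1-x0)*s)),flags=cv2.INTER_LINEAR|cv2.WARP_INVERSE_MAP)
def save(n,im): cv2.imwrite("pics/"+n,cv2.cvtColor(im,cv2.COLOR_RGB2BGR))
E
python3 - <<'E'
from h import *
a=camera("scene");b=camera("side")
np.savez("first.npz",**{k+n:np.array(v) for n,c in (("_a",a),("_b",b)) for k,v in c.items()})
for c in(a,b):
    R=cv2.Rodrigues(np.array(c["rvec"],float))[0];print(-R.T@np.array(c["tvec"]).reshape(3),np.array(c["camera_matrix"]).tolist())
save("s1.png",a["frame"]);save("td1.png",topdown(a));save("side1.png",b["frame"])
print(get_obs())
E
```

```text
[ 1.32829571 -0.04108142  0.67065822] [[390.420095096794, 0.0, 261.85670612227995], [0.0, 390.420095096794, 188.8485197949495], [0.0, 0.0, 1.0]]
[ 0.07287919 -0.53824515  0.59998124] [[347.433186946082, 0.0, 251.74476565993388], [0.0, 347.433186946082, 192.71219114200076], [0.0, 0.0, 1.0]]
{'time_s': 0.1, 'qpos': array([ 1.12640129e+00,  3.00408365e-01,  1.52154451e+00, -3.19679876e-05,
        1.32071071e+00, -6.66085208e-02]), 'joint_vel': array([ 0.00092521, -0.00118056, -0.00036839, -0.00103661,  0.00101584,
       -0.00038905]), 'tau': array([ 3.09283256e-03, -5.32644582e+01, -3.53288662e+01,  7.09571620e-02,
        2.33519368e-02, -6.43673411e-05]), 'ee_pos': array([0.20278227, 0.51098353, 0.20493622]), 'eef_rot': array([-3.14052204e+00, -4.03839306e-05,  2.76381404e+00]), 'force': array([ 0.46688834, -0.13233954,  0.09104107]), 'moment': array([-0.03459456, -0.00907697, -0.01920832]), 'grip_force': 0.0, 'grip_width': 0.094402356212199}
```

View pics/s1.png

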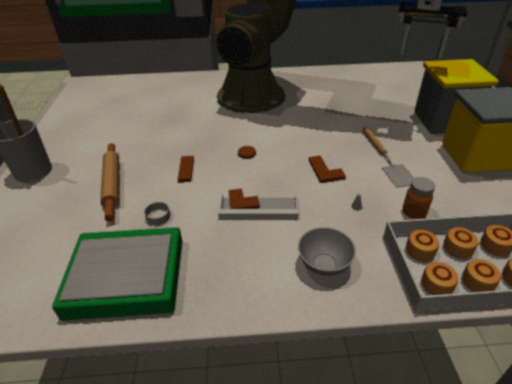

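View pics/td1.png

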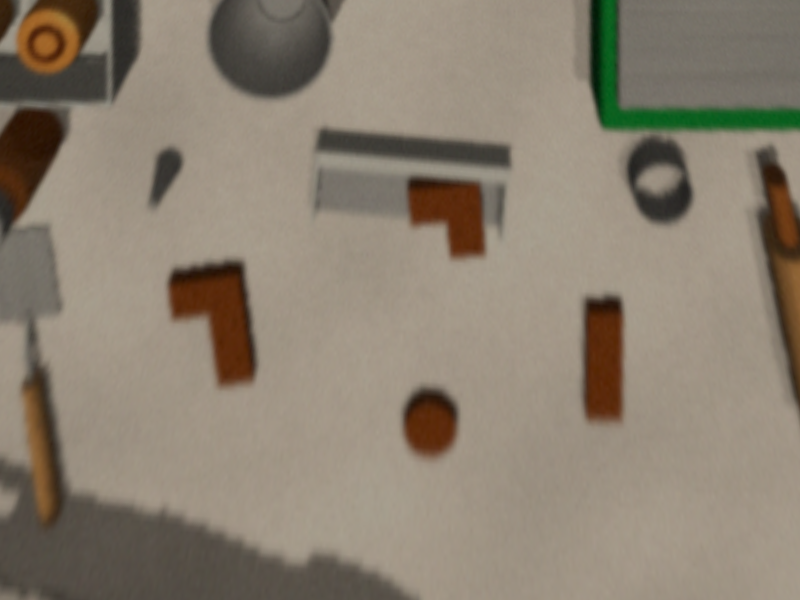

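The scene view shows the small L in the tray (around px 243,199), big L to its image right (325,170), and strip to its image left (186,168). In the rectified view the tray inner back corners are near (318,165) and (508,180).

```bash
cat >> h.py <<'E'
def masks(c,z=0.012,s=2000):
    im=topdown(c,z,x0=0.3,x1=0.75,y0=-0.35,y1=0.35,s=s)
    hsv=cv2.cvtColor(im,cv2.COLOR_RGB2HSV)
    return im,hsv
def shapes(c,vmin=0,s=2000,z=0.012):
    im,hsv=masks(c,z,s)
    m=((hsv[...,0]<14)&(hsv[...,1]>170)&(hsv[...,2]>vmin)).astype(np.uint8)
    out=[]
    for k in cv2.findContours(m,cv2.RETR_EXTERNAL,cv2.CHAIN_APPROX_NONE)[0]:
        a=cv2.contourArea(k)/s**2*1e6
        if 800<a<8000:
            p=cv2.approxPolyDP(k,0.005*s,True)[:,0]
            w=np.column_stack([0.75-p[:,1]/s,0.35-p[:,0]/s])*1000
            out.append((round(a),np.round(w).astype(int).tolist()))
    return out
E
python3 - <<'E'
from h import *
f=np.load("first.npz")
A,B=[{k:f[k+n] for k in("frame","z_map","camera_matrix","rvec","tvec")} for n in("_a","_b")]
for n,c in(("scene",A),("side",B)):
    for s in shapes(c): print(n,s)
    K=c["camera_matrix"];R=cv2.Rodrigues(c["rvec"])[0];t=c["tvec"].reshape(3)
    v,u=np.mgrid[:384,:512];z=c["z_map"];p=np.stack([(u-K[0,2])/K[0,0]*z,(v-K[1,2])/K[1,1]*z,z],-1)
    w=(p-t)@R
    sel=(w[...,2]>.0165)&(w[...,2]<.024)&(w[...,0]>.5)&(w[...,0]<.72)&(abs(w[...,1])<.2)&(z>0)
    q=w[sel];print(n,sel.sum(),q.min(0),q.max(0)); print(cv2.minAreaRect((q[:,:2]*1000).astype(np.float32)))
tr=[topdown(c,z,x0=.5,x1=.7,y0=-.15,y1=.15,s=1300) for z in(.015,) for c in(A,B)]
save("tray1.png",np.vstack(tr))
E
```

```text
scene (2012, [[403, -22], [388, -8], [365, -8], [354, -16], [351, -40], [366, -52], [391, -51], [404, -38]])
scene (3412, [[498, -211], [493, -189], [386, -191], [386, -216], [482, -220]])
scene (5011, [[526, 222], [515, 229], [486, 224], [488, 191], [420, 178], [424, 151], [532, 162]])
scene (3368, [[616, -11], [580, -14], [580, -47], [548, -54], [552, -81], [613, -77]])
scene 487 [ 0.51259424 -0.19116944  0.01651537] [0.71901988 0.16073462 0.02387812]
((608.3989868164062, -16.764862060546875), (143.26966857910156, 387.2692565917969), 12.096139907836914)
side (2054, [[387, -20], [371, -10], [355, -12], [340, -33], [342, -51], [363, -64], [378, -58], [390, -40]])
side (3762, [[482, -192], [382, -190], [375, -195], [375, -225], [478, -226]])
side (5113, [[510, 222], [481, 220], [476, 192], [466, 181], [416, 176], [410, 158], [414, 136], [464, 142], [469, 149], [476, 144], [512, 150], [518, 165]])
side (3828, [[602, -15], [570, -20], [570, -46], [536, -62], [538, -91], [608, -81]])
side 244 [ 0.62465943 -0.1995092   0.01651046] [0.70552772 0.07956131 0.02394182]
((649.2315063476562, -64.82354736328125), (62.6314697265625, 284.9783020019531), 10.93285083770752)
```

View pics/tray1.png

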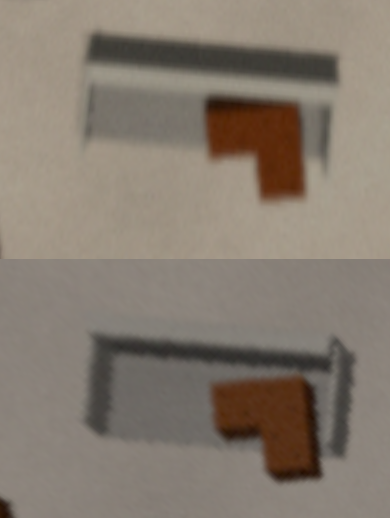

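The tray has inner corners near (95,85) and (330,100) in the upper crop; its back rim is rotated a few degrees. Next I'll separate top faces from walls by brightness, and look from the wrist.

```bash
python3 - <<'E'
from h import *
f=np.load("first.npz")
A,B=[{k:f[k+n] for k in("frame","z_map","camera_matrix","rvec","tvec")} for n in("_a","_b")]
for n,c in(("scene",A),("side",B)):
    im,h=masks(c)
    m=((h[...,0]<16)&(h[...,1]>110)); m[:, :100]=0; m[:,1240:]=0
    v=h[...,2][m].astype(np.uint8)
    t,_=cv2.threshold(v.reshape(-1,1),0,255,cv2.THRESH_OTSU)
    print(n,t,np.percentile(v,[5,25,50,75,95]))
    mm=(m&(h[...,2]>t*0.9)).astype(np.uint8)
    for k in cv2.findContours(mm,cv2.RETR_EXTERNAL,cv2.CHAIN_APPROX_NONE)[0]:
        a=cv2.contourArea(k)/4
        if a>800:
            p=cv2.approxPolyDP(k,10,True)[:,0]; r=cv2.minAreaRect(k)
            W=lambda q:np.round([750-q[1]/2,350-q[0]/2]).astype(int).tolist()
            print(round(a),[W(q) for q in p],"rect",W(r[0]),np.array(r[1])/2,r[2])
E
```

```text
scene 74.0 [ 50.  86.  91.  93. 107.]
2024 [[397, -26], [384, -8], [389, -6], [370, -4], [352, -13], [345, -32], [357, -51], [380, -55]] rect [371, -30] [50.6043663  51.86404419] 2.4895529747009277
3743 [[492, -220], [487, -216], [489, -186], [382, -189], [386, -220]] rect [437, -203] [ 36.572052   112.09793091] 0.34724292159080505
4887 [[522, 228], [484, 228], [482, 192], [418, 182], [420, 150], [438, 147], [524, 164], [516, 218]] rect [471, 189] [114.12099457  72.35300446] 80.61448669433594
3702 [[612, -8], [576, -14], [578, -45], [544, -53], [548, -82], [616, -78]] rect [581, -46] [75.34375763 72.13763428] 85.91438293457031
side 68.0 [46. 80. 86. 87. 90.]
2064 [[392, -28], [381, -12], [362, -8], [347, -17], [339, -36], [350, -54], [373, -58], [386, -50]] rect [366, -33] [51.65317154 50.53513336] 26.56505012512207
3644 [[484, -192], [382, -188], [376, -193], [378, -221], [481, -224]] rect [430, -206] [ 35.75347137 109.29804993] 0.8680514693260193
4814 [[512, 225], [478, 220], [476, 189], [414, 178], [410, 170], [417, 146], [517, 154]] rect [463, 185] [108.94069672  73.05045319] 83.6598129272461
3696 [[605, -12], [570, -18], [573, -45], [538, -57], [544, -86], [612, -80]] rect [574, -50] [73.11540222 73.22368622] 85.03025817871094
```

send_rows(rows=[{"dz": -10}, {"dx": 0, "dy": 0}])

```text
invalid input at $.rows[0]: expected keys dx, dy, dz, roll, jaw
```

send_rows(rows=[{"dx": 0, "dy": 0, "dz": -20, "roll": -5.6, "jaw": -1}, {"dx": 0, "dy": 0, "dz": -20, "roll": -5.6, "jaw": -1}, {"dx": 0, "dy": 0, "dz": -20, "roll": -5.6, "jaw": -1}, {"dx": -24, "dy": -31, "dz": -3, "roll": 0, "jaw": -1}, {"dx": -24, "dy": -31, "dz": -3, "roll": 0, "jaw": -1}, {"dx": -24, "dy": -31, "dz": -3, "roll": 0, "jaw": -1}, {"dx": -24, "dy": -31, "dz": -3, "roll": 0, "jaw": -1}, {"dx": -24, "dy": -31, "dz": -3, "roll": 0, "jaw": -1}, {"dx": -24, "dy": -31, "dz": -3, "roll": 0, "jaw": -1}, {"dx": -24, "dy": -31, "dz": -3, "roll": 0, "jaw": -1}, {"dx": -24, "dy": -31, "dz": -3, "roll": 0, "jaw": -1}, {"dx": -24, "dy": -31, "dz": -3, "roll": 0, "jaw": -1}])

```text
time_s: 1.1
ee_pos: [0.395, 0.2131, 0.2925]
eef_rot: [-3.142, -0.0, 3.057]
force: [0.3, 0.2, -0.1]
grip_width: 0.0939
grip_force: 0.0
```

send_rows(rows=[{"dx": -24, "dy": -31, "dz": -3, "roll": 0, "jaw": -1}, {"dx": -24, "dy": -31, "dz": -3, "roll": 0, "jaw": -1}, {"dx": -24, "dy": -31, "dz": -3, "roll": 0, "jaw": -1}, {"dx": -24, "dy": -31, "dz": -3, "roll": 0, "jaw": -1}, {"dx": -24, "dy": -31, "dz": -3, "roll": 0, "jaw": -1}, {"dx": 0, "dy": 0, "dz": 0, "roll": 0, "jaw": -1}, {"dx": 0, "dy": 0, "dz": 0, "roll": 0, "jaw": -1}])

```text
time_s: 1.68
ee_pos: [0.5014, 0.049, 0.3068]
eef_rot: [-3.141, -0.001, 3.054]
force: [-0.3, 0.2, -0.3]
grip_width: 0.0943
grip_force: 0.0
```

```bash
cat >> h.py <<'E'
def wristtop(c,z=0.012,x0=0.3,x1=0.75,y0=-0.3,y1=0.3,s=1300):
    K=np.array(c["camera_matrix"]);R=cv2.Rodrigues(np.array(c["rvec"],float))[0];t=np.array(c["tvec"],float).reshape(3)
    h,w=int((x1-x0)*s),int((y1-y0)*s)
    r,q=np.mgrid[:h,:w]
    P=np.stack([x1-r/s,y1-q/s,np.full(r.shape,z)],-1)@R.T+t
    rho=np.hypot(P[...,0],P[...,1]);th=np.arctan2(rho,P[...,2])/np.maximum(rho,1e-9)
    u=K[0,0]*th*P[...,0]+K[0,2];v=K[1,1]*th*P[...,1]+K[1,2]
    return cv2.remap(np.ascontiguousarray(c["frame"]),u.astype(np.float32),v.astype(np.float32),cv2.INTER_LINEAR)
E
python3 - <<'E'
from h import *
c=camera("wrist"); np.savez("w1.npz",**{k:np.array(v) for k,v in c.items()})
R=cv2.Rodrigues(np.array(c["rvec"],float))[0];print(-R.T@np.array(c["tvec"]).reshape(3),R[2],np.array(c["camera_matrix"]).tolist())
save("w1.png",wristtop(c)); o=get_obs();print(o["time_s"],o["ee_pos"],o["eef_rot"])
E
```

```text
[0.42952225 0.05599664 0.48691118] [ 0.24463758 -0.02204309 -0.969364  ] [[297.3186396354542, 0.0, 256.5293465967703], [0.0, 297.3186396354542, 188.27686272302915], [0.0, 0.0, 1.0]]
1.7333 [0.50090183 0.05012173 0.30693271] [ 3.14152980e+00 -1.13289071e-03  3.05571944e+00]
```

View pics/w1.png

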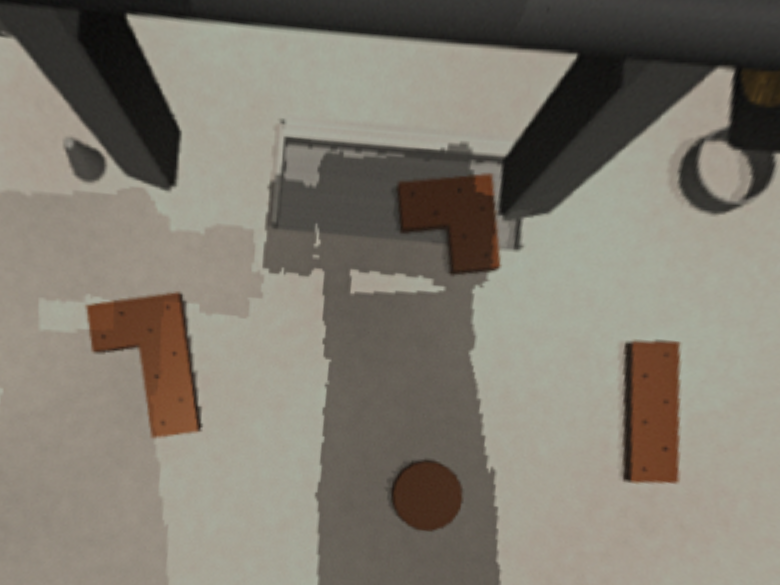

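```bash
cat >> h.py <<'E'
def wshapes(c,s=3000,x0=.3,x1=.75,y0=-.3,y1=.3,z=.012):
    im=wristtop(c,z,x0,x1,y0,y1,s);h=cv2.cvtColor(im,cv2.COLOR_RGB2HSV)
    m=((h[...,0]<16)&(h[...,1]>110)&(h[...,2]>55)).astype(np.uint8)
    m=cv2.morphologyEx(m,cv2.MORPH_CLOSE,np.ones((7,7)))
    for k in cv2.findContours(m,cv2.RETR_EXTERNAL,cv2.CHAIN_APPROX_NONE)[0]:
        a=cv2.contourArea(k)/s**2*1e6
        if a>800:
            p=cv2.approxPolyDP(k,.005*s,True)[:,0];r=cv2.minAreaRect(k)
            W=lambda q:np.round([1000*(x1-q[1]/s),1000*(y1-q[0]/s)],1).tolist()
            print(round(a),[W(q) for q in p],"rect",W(r[0]),np.round(np.array(r[1])/s*1000,1),round(r[2],1))
E
python3 - <<'E'
from h import *
f=np.load("w1.npz");c={k:f[k] for k in f.files}
wshapes(c)
im=wristtop(c,.015,x0=.54,x1=.68,y0=-.13,y1=.13,s=3000)
im=cv2.convertScaleAbs(im,alpha=1.8)
save("w1t.png",im)
E
```

```text
2083 [[395.0, -26.3], [386.0, -9.3], [361.0, -3.3], [347.3, -13.7], [342.7, -30.3], [350.7, -47.3], [372.7, -54.0], [390.3, -43.0]] rect [368.6, -28.5] [51.9 51.5] 43.3
3808 [[486.7, -187.3], [381.7, -184.3], [380.0, -219.3], [485.7, -221.0]] rect [433.3, -203.0] [ 36.9 107. ] 0.6
5109 [[515.0, 232.3], [480.3, 227.7], [481.7, 192.3], [415.7, 183.0], [419.3, 148.3], [523.0, 161.7]] rect [467.1, 190.2] [107.2  72.8] 82.0
3612 [[609.7, -8.0], [576.0, -10.7], [578.7, -44.7], [543.7, -49.3], [545.0, -82.7], [615.3, -76.7]] rect [576.8, -45.5] [72.6 71.3] 85.0
```

View pics/w1t.png

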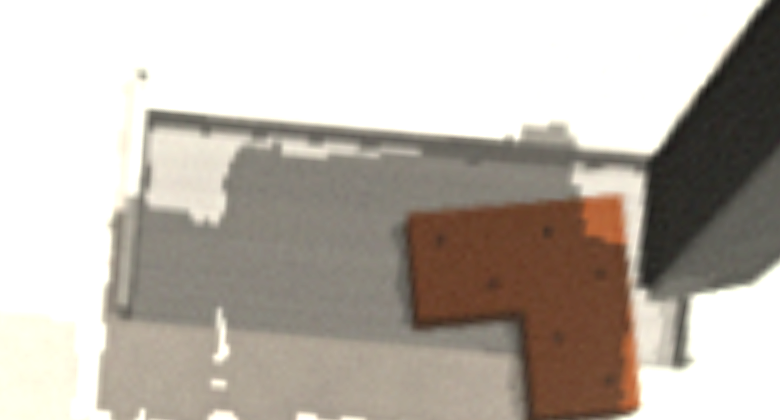

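The wrist view is crisp. The tray's inner front-left rim end is at (131,315), front-right at (676,365), and the back line runs from (150,112) to (645,158). So tray origin ≈ (642,-11) mm with yaw ≈ -5.2°. The small L is at tray (-62,-40), +10°, which fits the given ranges. I'll push the small L first.

send_rows(rows=[{"dx": -15.5, "dy": -17, "dz": 20, "roll": 0.2, "jaw": 1}, {"dx": -15.5, "dy": -17, "dz": 20, "roll": 0, "jaw": 1}, {"dx": -15.5, "dy": -17, "dz": 20, "roll": 0, "jaw": 1}, {"dx": -15.5, "dy": -17, "dz": 20, "roll": 0, "jaw": 1}, {"dx": 0, "dy": 0, "dz": 35, "roll": 0, "jaw": 1}, {"dx": 0, "dy": 0, "dz": 35, "roll": 0, "jaw": 1}, {"dx": 0, "dy": 0, "dz": 35, "roll": 0, "jaw": 1}, {"dx": 0, "dy": 0, "dz": 35, "roll": 0, "jaw": 1}, {"dx": 0, "dy": 0, "dz": 20, "roll": 0, "jaw": 1}, {"dx": 0, "dy": 0, "dz": 10, "roll": 0, "jaw": 1}, {"dx": 0, "dy": 0, "dz": 0, "roll": 0, "jaw": 1}, {"dx": 0, "dy": 0, "dz": 0, "roll": 0, "jaw": 1}])

```text
time_s: 2.73
ee_pos: [0.5572, -0.022, 0.0584]
eef_rot: [3.142, 0.001, 3.055]
force: [0.3, -0.4, -0.6]
grip_width: 0.0174
grip_force: 0.0
```

```bash
cat >> h.py <<'E'
T=np.array([642.,-11.]);PSI=-0.090
EX=np.array([np.cos(PSI),np.sin(PSI)]);EY=np.array([-np.sin(PSI),np.cos(PSI)])
def tray(p): d=np.asarray(p,float)[:2]-T; return np.round([d@EX,d@EY],1)
def world(p): return np.round(T+p[0]*EX+p[1]*EY,1)
def st():
    o=get_obs();p=o["ee_pos"]*1000;print("t",o["time_s"],"world",p.round(1),"tray",tray(p),"yaw",o["eef_rot"].round(4),"F",o["force"].round(1),"w",o["grip_width"])
E
python3 -c "
from h import *
st()"
```

```text
t 2.7333 world [557.2 -22.   58.4] tray [-83.5 -18.6] yaw [3.1416e+00 8.0000e-04 3.0545e+00] F [ 0.3 -0.4 -0.6] w 0.017424031898233668
```

send_rows(rows=[{"dx": 0, "dy": 0, "dz": 25, "roll": 0.1, "jaw": 1}, {"dx": 0, "dy": 0, "dz": 20, "roll": 0, "jaw": 1}, {"dx": 0, "dy": 0, "dz": 9, "roll": 0, "jaw": 1}, {"dx": 0, "dy": 0, "dz": 0, "roll": 0, "jaw": 1}, {"dx": -4, "dy": 0, "dz": 0, "roll": 0, "jaw": 1}, {"dx": -4, "dy": 0, "dz": 0, "roll": 0, "jaw": 1}, {"dx": -4, "dy": 0, "dz": 0, "roll": 0, "jaw": 1}, {"dx": -3, "dy": 0, "dz": 0, "roll": 0, "jaw": 1}, {"dx": -3, "dy": 0, "dz": 0, "roll": 0, "jaw": 1}, {"dx": 0, "dy": 0, "dz": 0, "roll": 0, "jaw": 1}])

```text
time_s: 3.57
ee_pos: [0.5755, -0.0245, 0.0038]
eef_rot: [-3.142, 0.001, 3.052]
force: [0.4, 0.1, -0.3]
grip_width: 0.0006
grip_force: 0.0
```

```bash
python3 - <<'E'
from h import *
st();c=camera("wrist");save("w2.png",wristtop(c,x0=.5,x1=.7,y0=-.15,y1=.15,s=2000))
wshapes(c,x0=.5,x1=.7,y0=-.15,y1=.15)
E
```

```text
t 3.5667 world [575.5 -24.5   3.8] tray [-65.  -19.4] yaw [-3.1416e+00  7.0000e-04  3.0518e+00] F [ 0.4  0.1 -0.3] w 0.000642620873892227
1374 [[590.7, -82.0], [583.0, -76.3], [585.3, -42.0], [547.0, -42.7], [544.0, -78.0]] rect [566.5, -62.5] [47.2 40.8] 88.5
```

View pics/w2.png

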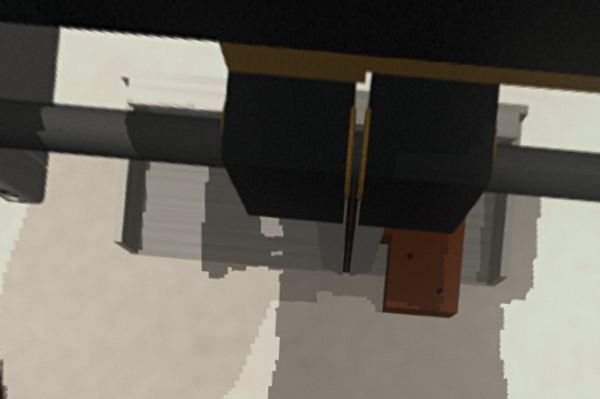

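The picture shows the closed fingers with the small L's leg at lower right (385–460, 230–315), now square to the tray. Next is a diagonal push in the inner corner.

send_rows(rows=[{"dx": 1, "dy": -4, "dz": 0, "roll": 0, "jaw": 1}, {"dx": 0, "dy": -3, "dz": 0, "roll": 0, "jaw": 1}, {"dx": -2.5, "dy": -2, "dz": 0, "roll": 0, "jaw": 1}, {"dx": -2.5, "dy": -2, "dz": 0, "roll": 0, "jaw": 1}, {"dx": -2.5, "dy": -2, "dz": 0, "roll": 0, "jaw": 1}, {"dx": -2.5, "dy": -2, "dz": 0, "roll": 0, "jaw": 1}, {"dx": -2.5, "dy": -2, "dz": 0, "roll": 0, "jaw": 1}, {"dx": -2.5, "dy": -2, "dz": 0, "roll": 0, "jaw": 1}, {"dx": -2, "dy": -2, "dz": 0, "roll": 0, "jaw": 1}, {"dx": 0, "dy": 0, "dz": 0, "roll": 0, "jaw": 1}])

```text
time_s: 4.45
ee_pos: [0.5892, -0.0471, 0.0035]
eef_rot: [-3.142, 0.0, 3.052]
force: [0.4, 0.4, 0.2]
grip_width: 0.0002
grip_force: 0.0
```

```bash
python3 -c "
from h import *
st();wshapes(camera('wrist'),x0=.5,x1=.7,y0=-.15,y1=.15)"
```

```text
t 4.45 world [589.2 -47.1   3.5] tray [-49.3 -40.7] yaw [-3.1415e+00  3.0000e-04  3.0515e+00] F [0.4 0.4 0.2] w 0.00016269006229777951
1259 [[598.0, -66.3], [561.0, -56.3], [557.7, -90.7], [596.3, -95.0]] rect [578.8, -75.5] [36.1 39.2] 5.5
```

send_rows(rows=[{"dx": -1, "dy": -1, "dz": 0, "roll": 0, "jaw": 1}, {"dx": -1, "dy": -1, "dz": 0, "roll": 0, "jaw": 1}, {"dx": -1, "dy": -1, "dz": 0, "roll": 0, "jaw": 1}, {"dx": 0, "dy": 0, "dz": 0, "roll": 0, "jaw": 1}])

```text
time_s: 4.83
ee_pos: [0.5917, -0.0502, 0.0035]
eef_rot: [-3.142, 0.0, 3.052]
force: [1.0, -0.0, -0.2]
grip_width: 0.0002
grip_force: 0.0
```

send_rows(rows=[{"dx": -0.5, "dy": -0.5, "dz": 0, "roll": 0, "jaw": 1}, {"dx": -0.5, "dy": -0.5, "dz": 0, "roll": 0, "jaw": 1}, {"dx": 0, "dy": 0, "dz": 0, "roll": 0, "jaw": 1}])

```text
time_s: 5.08
ee_pos: [0.5925, -0.0511, 0.0034]
eef_rot: [3.142, 0.0, 3.052]
force: [-0.1, 0.6, -0.6]
grip_width: 0.0006
grip_force: 0.0
```

send_rows(rows=[{"dx": -0.5, "dy": -0.5, "dz": 0, "roll": 0, "jaw": 1}, {"dx": -0.5, "dy": -0.5, "dz": 0, "roll": 0, "jaw": 1}, {"dx": 0, "dy": 0, "dz": 0, "roll": 0, "jaw": 1}])

```text
time_s: 5.33
ee_pos: [0.5935, -0.0523, 0.0035]
eef_rot: [-3.142, 0.0, 3.052]
force: [0.6, -0.1, -0.6]
grip_width: 0.0007
grip_force: 0.0
```

```bash
python3 -c "
from h import *
st();wshapes(camera('wrist'),x0=.5,x1=.7,y0=-.15,y1=.15)"
```

```text
t 5.3333 world [593.5 -52.3   3.5] tray [-44.6 -45.5] yaw [-3.1415e+00  1.0000e-04  3.0518e+00] F [ 0.6 -0.1 -0.6] w 0.0006651009106387498
1263 [[599.7, -68.7], [565.7, -61.0], [562.3, -96.3], [600.3, -100.0]] rect [583.0, -80.6] [36.1 39.4] 5.3
```

send_rows(rows=[{"dx": -0.5, "dy": -0.5, "dz": 0, "roll": 0, "jaw": 1}, {"dx": -0.5, "dy": -0.5, "dz": 0, "roll": 0, "jaw": 1}, {"dx": 0, "dy": 0, "dz": 0, "roll": 0, "jaw": 1}])

```text
time_s: 5.63
ee_pos: [0.5944, -0.0534, 0.0035]
eef_rot: [-3.142, 0.0, 3.052]
force: [-0.5, -0.4, 0.2]
grip_width: 0.0004
grip_force: 0.0
```

send_rows(rows=[{"dx": -0.5, "dy": -0.5, "dz": 0, "roll": 0, "jaw": 1}, {"dx": -0.5, "dy": -0.5, "dz": 0, "roll": 0, "jaw": 1}, {"dx": 0, "dy": 0, "dz": 0, "roll": 0, "jaw": 1}])

```text
time_s: 5.88
ee_pos: [0.5951, -0.0541, 0.0034]
eef_rot: [3.141, -0.0, 3.052]
force: [-0.7, 1.9, 1.2]
grip_width: 0.0008
grip_force: 2.1
```

send_rows(rows=[{"dx": -0.5, "dy": 0, "dz": 0, "roll": 0, "jaw": 1}, {"dx": -0.5, "dy": 0, "dz": 0, "roll": 0, "jaw": 1}, {"dx": 0, "dy": 0, "dz": 0, "roll": 0, "jaw": 1}])

```text
time_s: 6.13
ee_pos: [0.5962, -0.0542, 0.0034]
eef_rot: [3.141, -0.0, 3.052]
force: [-1.5, 3.3, 0.7]
grip_width: 0.0006
grip_force: 2.1
```

send_rows(rows=[{"dx": -0.5, "dy": 0, "dz": 0, "roll": 0, "jaw": 1}, {"dx": -0.5, "dy": 0, "dz": 0, "roll": 0, "jaw": 1}, {"dx": 0, "dy": 0, "dz": 0, "roll": 0, "jaw": 1}])

```text
time_s: 6.38
ee_pos: [0.5966, -0.0543, 0.0034]
eef_rot: [3.141, -0.002, 3.052]
force: [-6.2, 3.9, 4.1]
grip_width: 0.0004
grip_force: 4.7
```

```bash
python3 -c "
from h import *
st();wshapes(camera('wrist'),x0=.5,x1=.7,y0=-.15,y1=.15)"
```

```text
t 6.3833 world [596.6 -54.3   3.4] tray [-41.4 -47.2] yaw [ 3.1414e+00 -1.9000e-03  3.0519e+00] F [-6.2  3.9  4.1] w 0.0003958909825454389
1284 [[606.3, -72.0], [602.3, -78.3], [603.7, -71.0], [568.3, -62.7], [565.3, -98.3], [603.7, -101.7]] rect [586.1, -82.2] [36.1 39.3] 5.1
```

Small L is home (force rises in both directions). Retreat and go to the big L's long arm, turning the gripper.

send_rows(rows=[{"dx": 2, "dy": 2, "dz": 0, "roll": 0, "jaw": 1}, {"dx": 2, "dy": 2, "dz": 0, "roll": 0, "jaw": 1}, {"dx": 0, "dy": 0, "dz": -30, "roll": 0, "jaw": 1}, {"dx": 0, "dy": 0, "dz": -30, "roll": 0, "jaw": 1}, {"dx": 0, "dy": 0, "dz": -30, "roll": 0, "jaw": 1}, {"dx": 20.5, "dy": 30, "dz": -8, "roll": 0, "jaw": -1}, {"dx": 20.5, "dy": 30, "dz": -8, "roll": 0, "jaw": -1}, {"dx": 20.5, "dy": 30, "dz": 0, "roll": 0, "jaw": -1}, {"dx": 20.5, "dy": 30, "dz": 0, "roll": 0, "jaw": -1}, {"dx": 20.5, "dy": 30, "dz": 0, "roll": 0, "jaw": -1}, {"dx": 20.5, "dy": 30, "dz": 0, "roll": 0, "jaw": -1}, {"dx": 20, "dy": 30, "dz": 0, "roll": 0, "jaw": -1}])

```text
time_s: 7.43
ee_pos: [0.469, 0.173, 0.1097]
eef_rot: [3.142, 0.001, 3.052]
force: [0.9, 0.2, 0.3]
grip_width: 0.0439
grip_force: 0.0
```

send_rows(rows=[{"dx": 0, "dy": 0, "dz": 0, "roll": 7, "jaw": -1}, {"dx": 0, "dy": 0, "dz": 0, "roll": 7, "jaw": -1}, {"dx": 0, "dy": 0, "dz": 0, "roll": 7, "jaw": -1}, {"dx": 0, "dy": 0, "dz": 0, "roll": 7, "jaw": -1}, {"dx": 0, "dy": 0, "dz": 0, "roll": 7, "jaw": -1}, {"dx": 0, "dy": 0, "dz": 0, "roll": 7, "jaw": -1}, {"dx": 0, "dy": 0, "dz": 0, "roll": 7, "jaw": -1}, {"dx": 0, "dy": 0, "dz": 0, "roll": 7, "jaw": -1}, {"dx": 0, "dy": 0, "dz": 0, "roll": 7, "jaw": -1}, {"dx": 0, "dy": 0, "dz": 0, "roll": 7, "jaw": -1}, {"dx": 0, "dy": 0, "dz": 0, "roll": 7, "jaw": -1}, {"dx": 0, "dy": 0, "dz": 0, "roll": 7, "jaw": -1}])

```text
time_s: 8.43
ee_pos: [0.4701, 0.1717, 0.1096]
eef_rot: [3.141, 0.0, 1.58]
force: [0.5, 0.4, -0.0]
grip_width: 0.094
grip_force: 0.0
```

send_rows(rows=[{"dx": 0, "dy": 0, "dz": 0, "roll": 7, "jaw": -1}, {"dx": 0, "dy": 0, "dz": 0, "roll": 7, "jaw": -1}, {"dx": 0, "dy": 0, "dz": 0, "roll": 7, "jaw": -1}, {"dx": 0, "dy": 0, "dz": 0, "roll": 7, "jaw": -1}, {"dx": 0, "dy": 0, "dz": 0, "roll": 7, "jaw": -1}, {"dx": 0, "dy": 0, "dz": 0, "roll": 7, "jaw": -1}, {"dx": 0, "dy": 0, "dz": 0, "roll": 7, "jaw": -1}, {"dx": 0, "dy": 0, "dz": 0, "roll": 7, "jaw": -1}, {"dx": 0, "dy": 0, "dz": 0, "roll": 7, "jaw": -1}, {"dx": 0, "dy": 0, "dz": 0, "roll": 7, "jaw": -1}, {"dx": 0, "dy": 0, "dz": 0, "roll": 7, "jaw": -1}, {"dx": 0, "dy": 0, "dz": 0, "roll": 6, "jaw": -1}])

```text
time_s: 9.43
ee_pos: [0.4701, 0.1717, 0.1096]
eef_rot: [3.141, -0.001, 0.131]
force: [-0.1, -0.3, -0.2]
grip_width: 0.0939
grip_force: 0.0
```

```bash
python3 -c "
from h import *
st();c=camera('wrist');wshapes(c,x0=.3,x1=.7,y0=-.15,y1=.3);save('w3.png',wristtop(c,x0=.3,x1=.7,y0=-.15,y1=.3))"
```

```text
t 9.4333 world [470.1 171.7 109.6] tray [-187.6  166.5] yaw [ 3.1413e+00 -9.0000e-04  1.3070e-01] F [-0.1 -0.3 -0.2] w 0.09391645820866926
1907 [[475.7, 191.3], [414.0, 183.0], [418.3, 149.0], [471.3, 155.7], [467.0, 176.7]] rect [446.9, 170.0] [62.8 35.9] 82.2
1143 [[518.0, 193.3], [514.7, 233.0], [480.3, 228.7], [484.7, 193.7], [476.3, 191.7], [514.0, 201.7]] rect [497.1, 212.4] [43.  40.1] 88.0
3210 [[632.0, -33.3], [607.3, -30.0], [603.0, -65.7], [568.0, -63.0], [564.7, -98.7], [626.0, -104.7]] rect [598.5, -65.9] [73.7 63.3] 5.2
```

View pics/w3.png

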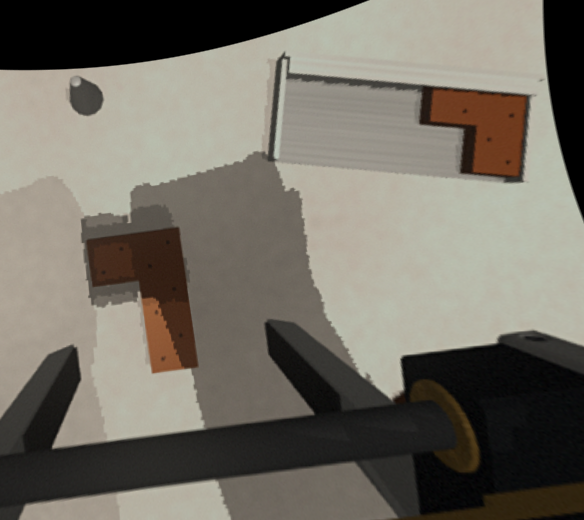

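The small L sits square in the right back corner ((425,90)–(525,178)), and the big L's arm is between the fingers. Descend and grip.

send_rows(rows=[{"dx": 0, "dy": 0, "dz": 30, "roll": -0.3, "jaw": -1}, {"dx": 0, "dy": 0, "dz": 30, "roll": 0, "jaw": -1}, {"dx": 0, "dy": 0, "dz": 25, "roll": 0, "jaw": -1}, {"dx": 0, "dy": 0, "dz": 15, "roll": 0, "jaw": -1}, {"dx": 0, "dy": 0, "dz": 5, "roll": 0, "jaw": -1}, {"dx": 0, "dy": 0, "dz": 0, "roll": 0, "jaw": 0.2}, {"dx": 0, "dy": 0, "dz": 0, "roll": 0, "jaw": 1}, {"dx": 0, "dy": 0, "dz": 0, "roll": 0, "jaw": 1}, {"dx": 0, "dy": 0, "dz": 0, "roll": 0, "jaw": 1}, {"dx": 0, "dy": 0, "dz": 0, "roll": 0, "jaw": 1}, {"dx": 0, "dy": 0, "dz": 0, "roll": 0, "jaw": 1}, {"dx": 0, "dy": 0, "dz": 0, "roll": 0, "jaw": 1}], force=12)

```text
time_s: 10.48
ee_pos: [0.4701, 0.1718, 0.0048]
eef_rot: [-3.142, -0.0, 0.142]
force: [-0.0, 0.1, -0.2]
grip_width: 0.0509
grip_force: 0.0
```

send_rows(rows=[{"dx": 0, "dy": 0, "dz": 0, "roll": 0, "jaw": 1}, {"dx": 0, "dy": 0, "dz": 0, "roll": 0, "jaw": 1}, {"dx": 0, "dy": 0, "dz": 0, "roll": 0, "jaw": 1}, {"dx": 0, "dy": 0, "dz": 0, "roll": 0, "jaw": 1}, {"dx": 0, "dy": 0, "dz": 0, "roll": 0, "jaw": 1}], force=12)

```text
time_s: 10.9
ee_pos: [0.47, 0.1718, 0.0045]
eef_rot: [-3.142, -0.0, 0.142]
force: [-0.6, -1.7, 0.8]
grip_width: 0.0355
grip_force: 12.0
```

send_rows(rows=[{"dx": 0, "dy": 0, "dz": 0, "roll": -4, "jaw": 1}, {"dx": 0, "dy": 0, "dz": 0, "roll": -7, "jaw": 1}, {"dx": 0, "dy": 0, "dz": 0, "roll": -7, "jaw": 1}, {"dx": 0, "dy": 0, "dz": 0, "roll": -7, "jaw": 1}, {"dx": 0, "dy": 0, "dz": 0, "roll": -7, "jaw": 1}, {"dx": 0, "dy": 0, "dz": 0, "roll": -7, "jaw": 1}, {"dx": 0, "dy": 0, "dz": 0, "roll": -7, "jaw": 1}, {"dx": 0, "dy": 0, "dz": 0, "roll": -7, "jaw": 1}, {"dx": 0, "dy": 0, "dz": 0, "roll": -7, "jaw": 1}, {"dx": 0, "dy": 0, "dz": 0, "roll": -7, "jaw": 1}, {"dx": 0, "dy": 0, "dz": 0, "roll": -6, "jaw": 1}, {"dx": 0, "dy": 0, "dz": 0, "roll": -3.7, "jaw": 1}])

```text
time_s: 11.9
ee_pos: [0.47, 0.1719, 0.0045]
eef_rot: [3.141, -0.0, 1.487]
force: [-0.4, 0.1, 0.9]
grip_width: 0.0356
grip_force: 12.0
```

```bash
python3 -c "
from h import *
st();c=camera('wrist');wshapes(c,x0=.3,x1=.7,y0=-.15,y1=.3);save('w4.png',wristtop(c,x0=.3,x1=.7,y0=-.15,y1=.3))"
```

```text
t 11.9 world [470.  171.9   4.5] tray [-187.7  166.7] yaw [ 3.1414e+00 -1.0000e-04  1.4869e+00] F [-0.4  0.1  0.9] w 0.0356196246344093
4517 [[420.3, 231.0], [417.0, 196.0], [452.7, 192.0], [448.3, 138.0], [483.7, 135.0], [491.0, 225.0]] rect [451.9, 183.4] [91.2 72.4] 4.8
```

View pics/w4.png

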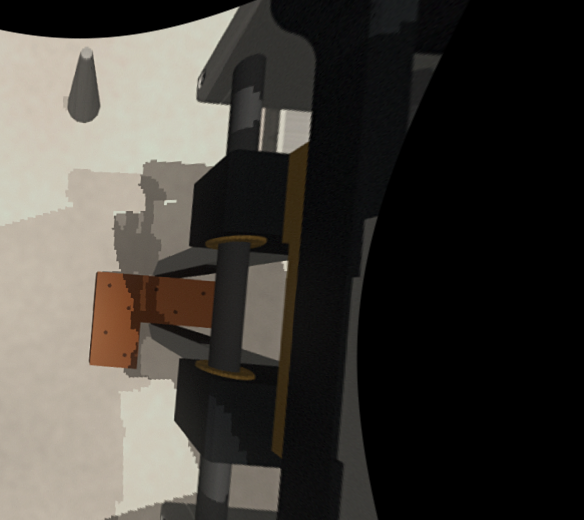

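The big L turned with the gripper (leg at (95–140, 272–367) px), now square to the tray. Slide it to the mouth, then in.

send_rows(rows=[{"dx": -9, "dy": 5, "dz": 0, "roll": 0.3, "jaw": 1}, {"dx": -18, "dy": 9, "dz": 0, "roll": 0, "jaw": 1}, {"dx": -18, "dy": 9, "dz": 0, "roll": 0, "jaw": 1}, {"dx": -18, "dy": 9, "dz": 0, "roll": 0, "jaw": 1}, {"dx": -18, "dy": 9, "dz": 0, "roll": 0, "jaw": 1}, {"dx": -18, "dy": 9, "dz": 0, "roll": 0, "jaw": 1}, {"dx": -18, "dy": 9, "dz": 0, "roll": 0, "jaw": 1}, {"dx": -11, "dy": 7, "dz": 0, "roll": 0, "jaw": 1}, {"dx": -5, "dy": 4, "dz": 0, "roll": 0, "jaw": 1}, {"dx": 0, "dy": 0, "dz": 0, "roll": 0, "jaw": 1}])

```text
time_s: 12.78
ee_pos: [0.5277, 0.0318, 0.0045]
eef_rot: [3.141, 0.0, 1.473]
force: [0.4, -1.1, 3.4]
grip_width: 0.0358
grip_force: 12.0
```

```bash
sed -i 's/T=np.array(\[642.,-11.\])/T=np.array([644.4,-13.9])/' h.py; python3 -c "
from h import *
st();c=camera('wrist');wshapes(c,x0=.4,x1=.7,y0=-.15,y1=.2);save('w5.png',cv2.convertScaleAbs(wristtop(c,.012,x0=.4,x1=.7,y0=-.15,y1=.2,s=2000),alpha=1.3))
c=camera('side');save('x.png',topdown(c,.012,.4,.7,-.2,.2,1800))"
```

```text
t 12.7833 world [527.7  31.8   4.5] tray [-120.3   35. ] yaw [3.1411e+00 1.0000e-04 1.4731e+00] F [ 0.4 -1.1  3.4] w 0.035770793403160236
4528 [[478.7, 91.7], [475.0, 56.3], [510.7, 52.0], [505.3, -2.0], [540.7, -5.3], [549.3, 84.7]] rect [509.7, 43.4] [91.3 72.6] 5.6
```

View pics/w5.png

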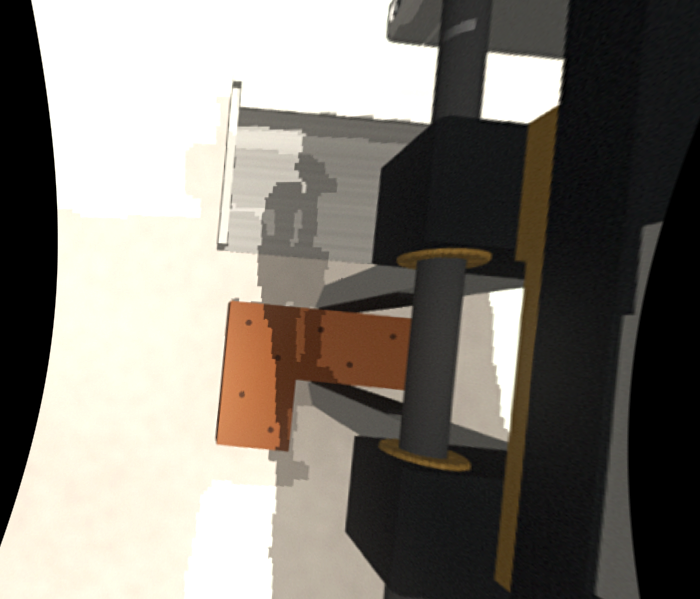

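The big L's left edge (232,300) lies about 4 mm to the right of the left rim's inner face (228,250), so I nudge it left by 1.5 mm and straighten it by 0.4°. Then forward.

send_rows(rows=[{"dx": 1.5, "dy": 2, "dz": 0, "roll": -0.4, "jaw": 1}, {"dx": 0, "dy": 8, "dz": 0, "roll": 0, "jaw": 1}, {"dx": 0, "dy": 10, "dz": 0, "roll": 0, "jaw": 1}, {"dx": 0, "dy": 10, "dz": 0, "roll": 0, "jaw": 1}, {"dx": 0, "dy": 8, "dz": 0, "roll": 0, "jaw": 1}, {"dx": 0, "dy": 4, "dz": 0, "roll": 0, "jaw": 1}, {"dx": 0, "dy": 0, "dz": 0, "roll": 0, "jaw": 1}])

```text
time_s: 13.47
ee_pos: [0.5698, 0.0309, 0.0045]
eef_rot: [3.141, -0.0, 1.483]
force: [2.4, -0.2, 4.4]
grip_width: 0.0359
grip_force: 12.0
```

send_rows(rows=[{"dx": 0, "dy": 4, "dz": 0, "roll": 0, "jaw": 1}, {"dx": 0, "dy": 5, "dz": 0, "roll": 0, "jaw": 1}, {"dx": 0, "dy": 5, "dz": 0, "roll": 0, "jaw": 1}, {"dx": 0, "dy": 5, "dz": 0, "roll": 0, "jaw": 1}, {"dx": 0, "dy": 0, "dz": 0, "roll": 0, "jaw": 1}])

```text
time_s: 13.88
ee_pos: [0.5889, 0.0288, 0.0045]
eef_rot: [3.141, -0.0, 1.483]
force: [1.2, 1.0, 3.8]
grip_width: 0.036
grip_force: 12.0
```

```bash
python3 -c "
from h import *
st();c=camera('wrist');wshapes(c,x0=.4,x1=.7,y0=-.15,y1=.2);save('w6.png',cv2.convertScaleAbs(wristtop(c,.012,x0=.45,x1=.7,y0=-.15,y1=.2,s=2000),alpha=1.2))"
```

```text
t 13.8833 world [588.9  28.8   4.5] tray [-59.1  37.6] yaw [ 3.1407 -0.      1.4826] F [1.2 1.  3.8] w 0.035960109343983915
4526 [[539.3, 88.3], [536.0, 53.0], [571.7, 49.0], [567.0, -5.0], [602.3, -8.0], [610.0, 82.0]] rect [570.7, 40.4] [91.3 72.4] 5.0
```

View pics/w6.png

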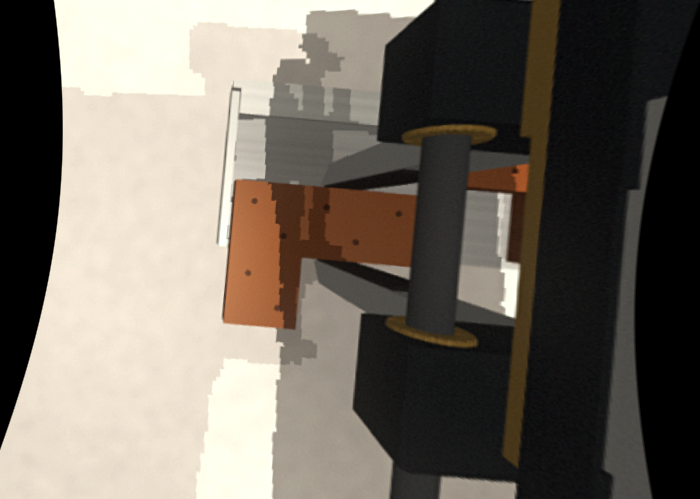

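Big L is inside the rims (left edge about 1–2 mm from the left rim). A little further, then release with a small opening and lift.

send_rows(rows=[{"dx": 0, "dy": 3, "dz": 0, "roll": 0, "jaw": 1}, {"dx": 0, "dy": 4, "dz": 0, "roll": 0, "jaw": 1}, {"dx": 0, "dy": 1, "dz": 0, "roll": 0, "jaw": 1}, {"dx": 0, "dy": 0, "dz": 0, "roll": 0, "jaw": 0.07}, {"dx": 0, "dy": 0, "dz": 0, "roll": 0, "jaw": 0.07}, {"dx": 0, "dy": 0, "dz": 0, "roll": 0, "jaw": 0.07}])

```text
time_s: 14.43
ee_pos: [0.5957, 0.0282, 0.0042]
eef_rot: [-3.141, 0.0, 1.483]
force: [-0.1, -0.4, 0.7]
grip_width: 0.0435
grip_force: 0.0
```

send_rows(rows=[{"dx": 0, "dy": 0, "dz": -25, "roll": 0, "jaw": 0.07}, {"dx": 0, "dy": 0, "dz": -25, "roll": 0, "jaw": 0.07}, {"dx": -6.5, "dy": -18, "dz": -10, "roll": 0, "jaw": 0.36}, {"dx": -6.5, "dy": -18, "dz": 0, "roll": 0, "jaw": 0.36}, {"dx": 0, "dy": 0, "dz": 0, "roll": -7, "jaw": 0.36}, {"dx": 0, "dy": 0, "dz": 0, "roll": -7, "jaw": 0.36}, {"dx": 0, "dy": 0, "dz": 0, "roll": -7, "jaw": 0.36}, {"dx": 0, "dy": 0, "dz": 0, "roll": -7, "jaw": 0.36}, {"dx": 0, "dy": 0, "dz": 0, "roll": -7, "jaw": 0.36}, {"dx": 0, "dy": 0, "dz": 0, "roll": -7, "jaw": 0.36}, {"dx": 0, "dy": 0, "dz": 0, "roll": -7, "jaw": 0.36}, {"dx": 0, "dy": 0, "dz": 0, "roll": -7, "jaw": 0.36}])

```text
time_s: 15.43
ee_pos: [0.5588, 0.0184, 0.0643]
eef_rot: [-3.141, -0.0, 2.466]
force: [-0.0, -0.7, 0.3]
grip_width: 0.03
grip_force: 0.0
```

send_rows(rows=[{"dx": 0, "dy": 0, "dz": 0, "roll": -7, "jaw": 0.36}, {"dx": 0, "dy": 0, "dz": 0, "roll": -7, "jaw": 0.36}, {"dx": 0, "dy": 0, "dz": 0, "roll": -7, "jaw": 0.36}, {"dx": 0, "dy": 0, "dz": 0, "roll": -7, "jaw": 0.36}, {"dx": 0, "dy": 0, "dz": 0, "roll": -5.8, "jaw": 0.36}, {"dx": 0, "dy": 0, "dz": 0, "roll": 0, "jaw": 0.36}])

```text
time_s: 15.93
ee_pos: [0.5588, 0.0184, 0.0643]
eef_rot: [-3.142, -0.0, 3.055]
force: [-1.1, -0.2, 1.1]
grip_width: 0.0301
grip_force: 0.0
```

```bash
python3 -c "
from h import *
st();c=camera('wrist');wshapes(c,x0=.4,x1=.7,y0=-.15,y1=.2);save('w7.png',cv2.convertScaleAbs(wristtop(c,.012,x0=.45,x1=.7,y0=-.15,y1=.2,s=2000),alpha=1.2))"
```

```text
t 15.9333 world [558.8  18.4  64.3] tray [-88.2  24.5] yaw [-3.1415e+00 -2.0000e-04  3.0549e+00] F [-1.1 -0.2  1.1] w 0.03005519065634894
945 [[593.3, -65.3], [568.0, -63.3], [565.3, -98.3], [592.7, -100.7]] rect [579.0, -81.9] [36.3 30.7] 5.2
1794 [[605.7, 82.3], [546.7, 87.3], [541.7, 53.7], [570.0, 49.3], [604.7, 65.3]] rect [573.9, 67.0] [36.6 61.8] 5.0
```

View pics/w7.png

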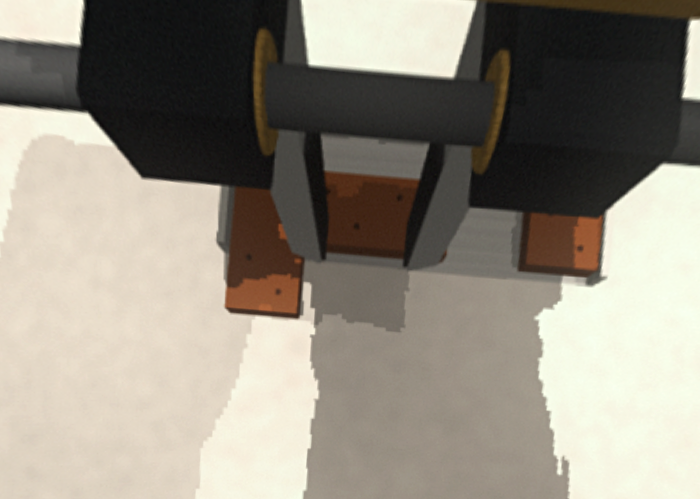

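The fingers straddle the notch: big L's leg is at (230–300, 185–315), its arm between the fingers, small L at right. Descend and push home.

send_rows(rows=[{"dx": 0, "dy": 0, "dz": 25, "roll": 0.2, "jaw": 0.36}, {"dx": 0, "dy": 0, "dz": 25, "roll": 0, "jaw": 0.36}, {"dx": 0, "dy": 0, "dz": 10, "roll": 0, "jaw": 0.36}, {"dx": -4, "dy": 0, "dz": 0, "roll": 0, "jaw": 0.36}, {"dx": -4, "dy": 0, "dz": 0, "roll": 0, "jaw": 0.36}, {"dx": -4, "dy": 0, "dz": 0, "roll": 0, "jaw": 0.36}, {"dx": -4, "dy": 0, "dz": 0, "roll": 0, "jaw": 0.36}, {"dx": -4, "dy": 0, "dz": 0, "roll": 0, "jaw": 0.36}, {"dx": -4, "dy": 0, "dz": 0, "roll": 0, "jaw": 0.36}, {"dx": 0, "dy": 0, "dz": 0, "roll": 0, "jaw": 0.36}])

```text
time_s: 16.82
ee_pos: [0.5837, 0.016, 0.0049]
eef_rot: [3.142, 0.001, 3.046]
force: [0.6, -0.1, -0.3]
grip_width: 0.0304
grip_force: 0.0
```

send_rows(rows=[{"dx": -3, "dy": 0, "dz": 0, "roll": 0, "jaw": 0.36}, {"dx": -3, "dy": 0, "dz": 0, "roll": 0, "jaw": 0.36}, {"dx": -3, "dy": 0, "dz": 0, "roll": 0, "jaw": 0.36}, {"dx": -3, "dy": 0, "dz": 0, "roll": 0, "jaw": 0.36}, {"dx": 0, "dy": 0, "dz": 0, "roll": 0, "jaw": 0.36}])

```text
time_s: 17.23
ee_pos: [0.5953, 0.0149, 0.0044]
eef_rot: [3.142, 0.0, 3.046]
force: [-0.6, 0.4, 0.8]
grip_width: 0.0301
grip_force: 0.0
```

```bash
python3 -c "
from h import *
st();c=camera('wrist');wshapes(c,x0=.4,x1=.7,y0=-.15,y1=.2)"
```

```text
t 17.2333 world [595.3  14.9   4.4] tray [-51.5  24.3] yaw [3.1416e+00 3.0000e-04 3.0465e+00] F [-0.6  0.4  0.8] w 0.03014427129463753
1472 [[614.0, 81.7], [574.7, 85.0], [569.0, 48.3], [611.7, 51.3]] rect [591.6, 65.4] [37.3 42.9] 4.2
1700 [[619.3, -103.7], [600.0, -65.7], [566.0, -60.0], [565.3, -98.7]] rect [592.8, -82.2] [38.9 57.9] 5.6
858 [[631.7, 32.0], [606.3, 29.3], [604.3, -0.7], [628.0, -7.3]] rect [617.4, 13.4] [39.6 25.4] 5.2
```

send_rows(rows=[{"dx": -1, "dy": 0, "dz": 0, "roll": -0.3, "jaw": 0.36}, {"dx": -1, "dy": 0, "dz": 0, "roll": 0, "jaw": 0.36}, {"dx": -1, "dy": 0, "dz": 0, "roll": 0, "jaw": 0.36}, {"dx": -1, "dy": 0, "dz": 0, "roll": 0, "jaw": 0.36}, {"dx": -1, "dy": 0, "dz": 0, "roll": 0, "jaw": 0.36}, {"dx": 0, "dy": 0, "dz": 0, "roll": 0, "jaw": 0.36}])

```text
time_s: 17.78
ee_pos: [0.5999, 0.0145, 0.0045]
eef_rot: [3.142, 0.0, 3.052]
force: [-0.3, -1.0, -0.5]
grip_width: 0.03
grip_force: 0.0
```

send_rows(rows=[{"dx": -0.5, "dy": 0, "dz": 0, "roll": 0, "jaw": 0.36}, {"dx": -0.5, "dy": 0, "dz": 0, "roll": 0, "jaw": 0.36}, {"dx": 0, "dy": 0, "dz": 0, "roll": 0, "jaw": 0.36}])

```text
time_s: 18.03
ee_pos: [0.6008, 0.0145, 0.0045]
eef_rot: [3.142, 0.0, 3.052]
force: [0.3, 0.9, 0.1]
grip_width: 0.0301
grip_force: 0.0
```

send_rows(rows=[{"dx": -0.5, "dy": 0, "dz": 0, "roll": 0, "jaw": 0.36}, {"dx": -0.5, "dy": 0, "dz": 0, "roll": 0, "jaw": 0.36}, {"dx": 0, "dy": 0, "dz": 0, "roll": 0, "jaw": 0.36}])

```text
time_s: 18.28
ee_pos: [0.6018, 0.0144, 0.0044]
eef_rot: [3.142, 0.0, 3.052]
force: [1.4, 0.1, 0.2]
grip_width: 0.0298
grip_force: 0.0
```

send_rows(rows=[{"dx": -0.5, "dy": 0, "dz": 0, "roll": 0, "jaw": 0.36}, {"dx": -0.5, "dy": 0, "dz": 0, "roll": 0, "jaw": 0.36}, {"dx": 0, "dy": 0, "dz": 0, "roll": 0, "jaw": 0.36}])

```text
time_s: 18.53
ee_pos: [0.6026, 0.0143, 0.0044]
eef_rot: [-3.142, -0.0, 3.052]
force: [-1.8, 0.0, 0.3]
grip_width: 0.03
grip_force: 0.8
```

```bash
python3 -c "
from h import *
st();c=camera('wrist');wshapes(c,x0=.4,x1=.7,y0=-.15,y1=.2)"
```

```text
t 18.5333 world [602.6  14.3   4.4] tray [-44.1  24.3] yaw [-3.1416e+00 -5.0000e-04  3.0518e+00] F [-1.8  0.   0.3] w 0.02999041672545394
1472 [[621.0, 81.0], [581.7, 84.7], [576.0, 48.0], [618.3, 50.7]] rect [598.9, 64.7] [37.4 42.6] 5.2
2109 [[627.0, -104.0], [627.0, -93.3], [607.7, -71.0], [608.0, -30.3], [603.7, -65.7], [566.3, -59.7], [565.0, -98.3]] rect [597.8, -65.9] [72.6 64.5] 4.3
878 [[639.0, 31.3], [613.0, 28.3], [610.7, -1.0], [635.3, -8.0]] rect [624.4, 12.8] [39.6 25.9] 5.2
```

send_rows(rows=[{"dx": -0.5, "dy": 0, "dz": 0, "roll": 0, "jaw": 0.36}, {"dx": -0.4, "dy": 0, "dz": 0, "roll": 0, "jaw": 0.36}, {"dx": 0, "dy": 0, "dz": 0, "roll": 0, "jaw": 0.36}])

```text
time_s: 18.83
ee_pos: [0.6027, 0.0143, 0.0043]
eef_rot: [-3.142, -0.003, 3.052]
force: [-8.4, 0.5, 4.0]
grip_width: 0.0302
grip_force: 4.0
```

send_rows(rows=[{"dx": 1, "dy": 1, "dz": 0, "roll": 0, "jaw": 0.36}, {"dx": 1, "dy": 1, "dz": 0, "roll": 0, "jaw": 0.36}, {"dx": 0, "dy": 1, "dz": 0, "roll": 0, "jaw": 0.36}, {"dx": 0, "dy": 0.5, "dz": 0, "roll": 0, "jaw": 0.36}, {"dx": 0, "dy": 0, "dz": 0, "roll": 0, "jaw": 0.36}])

```text
time_s: 19.25
ee_pos: [0.6021, 0.018, 0.0045]
eef_rot: [3.142, 0.0, 3.052]
force: [-0.4, 0.3, 0.8]
grip_width: 0.0301
grip_force: 0.0
```

send_rows(rows=[{"dx": 0, "dy": 0.5, "dz": 0, "roll": 0, "jaw": 0.36}, {"dx": 0, "dy": 0.5, "dz": 0, "roll": 0, "jaw": 0.36}, {"dx": 0, "dy": 0, "dz": 0, "roll": 0, "jaw": 0.36}])

```text
time_s: 19.5
ee_pos: [0.6021, 0.0189, 0.0044]
eef_rot: [3.142, 0.0, 3.052]
force: [-0.0, 0.1, -0.0]
grip_width: 0.0301
grip_force: 0.0
```

send_rows(rows=[{"dx": 0, "dy": 0.5, "dz": 0, "roll": 0, "jaw": 0.36}, {"dx": 0, "dy": 0.5, "dz": 0, "roll": 0, "jaw": 0.36}, {"dx": 0, "dy": 0, "dz": 0, "roll": 0, "jaw": 0.36}])

```text
time_s: 19.75
ee_pos: [0.6022, 0.0199, 0.0045]
eef_rot: [3.142, 0.0, 3.052]
force: [0.9, -0.2, -0.5]
grip_width: 0.03
grip_force: 0.0
```

send_rows(rows=[{"dx": 0, "dy": 0.5, "dz": 0, "roll": 0, "jaw": 0.36}, {"dx": 0, "dy": 0.5, "dz": 0, "roll": 0, "jaw": 0.36}, {"dx": 0, "dy": 0, "dz": 0, "roll": 0, "jaw": 0.36}])

```text
time_s: 20.0
ee_pos: [0.6022, 0.0209, 0.0045]
eef_rot: [-3.142, -0.0, 3.052]
force: [-0.6, 0.2, 0.7]
grip_width: 0.0303
grip_force: 0.1
```

send_rows(rows=[{"dx": 0, "dy": 0.5, "dz": 0, "roll": 0, "jaw": 0.36}, {"dx": 0, "dy": 0.5, "dz": 0, "roll": 0, "jaw": 0.36}, {"dx": 0, "dy": 0, "dz": 0, "roll": 0, "jaw": 0.36}])

```text
time_s: 20.25
ee_pos: [0.6023, 0.0219, 0.0045]
eef_rot: [-3.142, 0.0, 3.052]
force: [0.2, -1.3, 0.2]
grip_width: 0.0302
grip_force: 0.2
```

```bash
python3 -c "
from h import *
st();c=camera('wrist');wshapes(c,x0=.4,x1=.7,y0=-.15,y1=.2)"
```

```text
t 20.25 world [602.3  21.9   4.5] tray [-45.1  31.9] yaw [-3.1416  0.      3.0518] F [ 0.2 -1.3  0.2] w 0.030151498181255176
1313 [[620.3, 82.3], [582.0, 86.0], [576.0, 49.7], [618.0, 58.3]] rect [598.4, 66.2] [37.1 41.7] 5.5
2218 [[626.3, -104.3], [627.0, -86.3], [607.3, -63.3], [607.3, -30.3], [603.7, -65.7], [566.3, -59.0], [565.0, -98.3]] rect [597.4, -66.2] [73.2 63.8] 3.7
854 [[638.7, 39.0], [614.0, 36.7], [611.3, 6.3], [635.0, 0.0]] rect [624.5, 20.6] [39.3 25.1] 5.3
```

send_rows(rows=[{"dx": 0, "dy": 0.5, "dz": 0, "roll": 0, "jaw": 0.36}, {"dx": 0, "dy": 0.5, "dz": 0, "roll": 0, "jaw": 0.36}, {"dx": 0, "dy": 0, "dz": 0, "roll": 0, "jaw": 0.36}])

```text
time_s: 20.55
ee_pos: [0.6024, 0.0229, 0.0045]
eef_rot: [-3.142, 0.0, 3.052]
force: [-0.6, -1.0, 0.2]
grip_width: 0.0299
grip_force: 0.3
```

send_rows(rows=[{"dx": 0, "dy": 0.4, "dz": 0, "roll": 0, "jaw": 0.36}, {"dx": 0, "dy": 0.4, "dz": 0, "roll": 0, "jaw": 0.36}, {"dx": 0, "dy": 0, "dz": 0, "roll": 0, "jaw": 0.36}])

```text
time_s: 20.8
ee_pos: [0.6025, 0.0233, 0.0045]
eef_rot: [-3.141, 0.0, 3.052]
force: [-1.1, -3.1, 1.4]
grip_width: 0.0302
grip_force: 1.8
```

send_rows(rows=[{"dx": 0, "dy": -4, "dz": 0, "roll": 0, "jaw": 0.36}, {"dx": 0, "dy": -4, "dz": 0, "roll": 0, "jaw": 0.36}, {"dx": -0.5, "dy": 0, "dz": 0, "roll": 0, "jaw": 0.36}, {"dx": -0.5, "dy": 0, "dz": 0, "roll": 0, "jaw": 0.36}, {"dx": -0.5, "dy": 0, "dz": 0, "roll": 0, "jaw": 0.36}, {"dx": 0, "dy": 0, "dz": 0, "roll": 0, "jaw": 0.36}])

```text
time_s: 21.3
ee_pos: [0.6028, 0.0155, 0.0042]
eef_rot: [-3.141, -0.001, 3.052]
force: [-4.6, -1.4, 1.0]
grip_width: 0.0302
grip_force: 2.2
```

send_rows(rows=[{"dx": -0.5, "dy": 0, "dz": 0, "roll": 0, "jaw": 0.36}, {"dx": -0.4, "dy": 0, "dz": 0, "roll": 0, "jaw": 0.36}, {"dx": 0, "dy": 0, "dz": 0, "roll": 0, "jaw": 0.36}])

```text
time_s: 21.55
ee_pos: [0.6029, 0.0156, 0.0041]
eef_rot: [-3.141, -0.004, 3.052]
force: [-11.5, -0.6, 6.3]
grip_width: 0.0303
grip_force: 5.4
```

```bash
sed -i 's/T=np.array(\[644.4,-13.9\])/T=np.array([644.6,-12.0])/' h.py; python3 -c "
from h import *
st()"
```

```text
t 21.55 world [602.9  15.6   4.1] tray [-44.   23.7] yaw [-3.1413 -0.0035  3.0519] F [-11.5  -0.6   6.3] w 0.030334018554945587
```

Both Ls are home. Go to the strip.

send_rows(rows=[{"dx": 5, "dy": 0, "dz": 0, "roll": 0, "jaw": 0.36}, {"dx": 0, "dy": 0, "dz": -30, "roll": 0, "jaw": 0.36}, {"dx": 0, "dy": 0, "dz": -35, "roll": 0, "jaw": 0.36}, {"dx": 0, "dy": 0, "dz": -35, "roll": 0, "jaw": -0.5}, {"dx": 20.5, "dy": -33, "dz": 0, "roll": 0, "jaw": -0.5}, {"dx": 20.5, "dy": -33, "dz": 0, "roll": 0, "jaw": -0.5}, {"dx": 20.5, "dy": -33, "dz": 0, "roll": 0, "jaw": -0.5}, {"dx": 20.5, "dy": -33, "dz": 0, "roll": 0, "jaw": -0.5}, {"dx": 20.5, "dy": -33, "dz": 0, "roll": 0, "jaw": -0.5}, {"dx": 20.5, "dy": -34, "dz": 0, "roll": 0, "jaw": -0.5}, {"dx": 21, "dy": -34, "dz": 0, "roll": 0, "jaw": -0.5}, {"dx": 0, "dy": 0, "dz": 0, "roll": -4.1, "jaw": -0.5}])

```text
time_s: 22.55
ee_pos: [0.4319, -0.2072, 0.1047]
eef_rot: [-3.141, 0.0, 3.118]
force: [0.5, 1.0, 0.2]
grip_width: 0.0705
grip_force: 0.0
```

send_rows(rows=[{"dx": 0, "dy": 0, "dz": 0, "roll": 0, "jaw": -0.5}, {"dx": 0, "dy": 0, "dz": 0, "roll": 0, "jaw": -0.5}])

```text
time_s: 22.72
ee_pos: [0.4351, -0.2032, 0.1046]
eef_rot: [-3.141, 0.001, 3.121]
force: [0.5, 0.7, -0.1]
grip_width: 0.0705
grip_force: 0.0
```

```bash
python3 -c "
from h import *
st();c=camera('wrist');wshapes(c,x0=.35,x1=.7,y0=-.3,y1=.15);save('w8.png',wristtop(c,.012,x0=.3,x1=.7,y0=-.3,y1=.15))"
```

```text
t 22.7167 world [ 435.1 -203.2  104.6] tray [-191.4 -209.3] yaw [-3.1413e+00  9.0000e-04  3.1212e+00] F [ 0.5  0.7 -0.1] w 0.0704587099462767
1979 [[387.3, -9.7], [369.0, -2.7], [350.3, -10.0], [350.3, -49.3], [369.7, -55.7], [388.7, -46.7], [395.0, -25.3]] rect [372.7, -29.2] [44.7 53. ] 90.0
3011 [[487.7, -187.3], [443.0, -186.0], [445.3, -193.0], [436.0, -194.7], [453.0, -186.0], [450.3, -199.0], [456.3, -196.7], [453.7, -186.0], [468.3, -186.7], [462.7, -200.3], [468.7, -202.0], [470.7, -192.3], [476.0, -200.3], [462.7, -211.0], [458.0, -198.7], [449.0, -210.0], [437.7, -208.0], [434.0, -197.3], [431.3, -201.7], [429.7, -186.0], [441.0, -185.7], [380.7, -185.0], [379.7, -219.7], [486.7, -221.3]] rect [433.5, -203.4] [ 35.7 108.1] 0.7
```

View pics/w8.png

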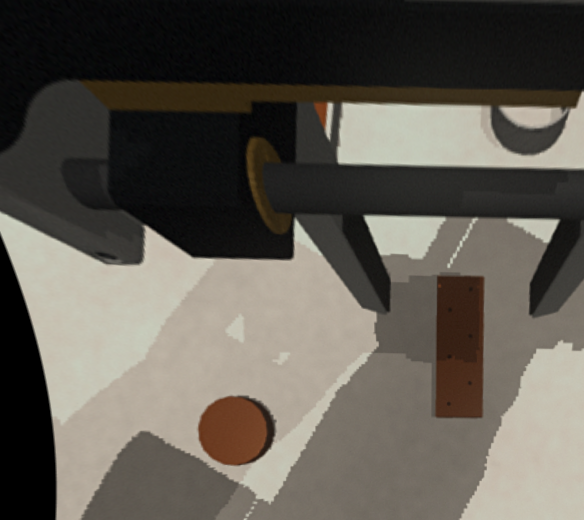

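I've now viewed 12 pictures, which is over the 10 allowed, so I'll open no more and rely on numbers. The last one shows the strip (437–483, 277–417 px) between the fingers.

send_rows(rows=[{"dx": 1.5, "dy": 0, "dz": 30, "roll": 0, "jaw": -0.5}, {"dx": 0, "dy": 0, "dz": 30, "roll": 0, "jaw": -0.5}, {"dx": 0, "dy": 0, "dz": 25, "roll": 0, "jaw": -0.5}, {"dx": 0, "dy": 0, "dz": 12, "roll": 0, "jaw": -0.5}, {"dx": 0, "dy": 0, "dz": 3, "roll": 0, "jaw": -0.5}, {"dx": 0, "dy": 0, "dz": 0, "roll": 0, "jaw": 1}, {"dx": 0, "dy": 0, "dz": 0, "roll": 0, "jaw": 1}, {"dx": 0, "dy": 0, "dz": 0, "roll": 0, "jaw": 1}, {"dx": 0, "dy": 0, "dz": 0, "roll": 0, "jaw": 1}, {"dx": 0, "dy": 0, "dz": 0, "roll": 0, "jaw": 1}, {"dx": 0, "dy": 0, "dz": 0, "roll": 0, "jaw": 1}, {"dx": 0, "dy": 0, "dz": 0, "roll": 0, "jaw": 1}], force=12)

```text
time_s: 23.77
ee_pos: [0.4336, -0.2034, 0.005]
eef_rot: [-3.141, 0.001, 3.123]
force: [-0.9, 1.5, 6.2]
grip_width: 0.0359
grip_force: 12.0
```

```bash
python3 -c "
from h import *
st()"
```

```text
t 23.7667 world [ 433.6 -203.4    5. ] tray [-192.9 -209.5] yaw [-3.1413e+00  8.0000e-04  3.1231e+00] F [-0.9  1.5  6.2] w 0.03589724048205332
```

send_rows(rows=[{"dx": 0, "dy": 0, "dz": 0, "roll": 4, "jaw": 1}, {"dx": 0, "dy": 0, "dz": 0, "roll": 7, "jaw": 1}, {"dx": 0, "dy": 0, "dz": 0, "roll": 7, "jaw": 1}, {"dx": 0, "dy": 0, "dz": 0, "roll": 7, "jaw": 1}, {"dx": 0, "dy": 0, "dz": 0, "roll": 7, "jaw": 1}, {"dx": 0, "dy": 0, "dz": 0, "roll": 7, "jaw": 1}, {"dx": 0, "dy": 0, "dz": 0, "roll": 7, "jaw": 1}, {"dx": 0, "dy": 0, "dz": 0, "roll": 7, "jaw": 1}, {"dx": 0, "dy": 0, "dz": 0, "roll": 7, "jaw": 1}, {"dx": 0, "dy": 0, "dz": 0, "roll": 7, "jaw": 1}, {"dx": 0, "dy": 0, "dz": 0, "roll": 7, "jaw": 1}, {"dx": 0, "dy": 0, "dz": 0, "roll": 7, "jaw": 1}])

```text
time_s: 24.77
ee_pos: [0.4338, -0.2036, 0.005]
eef_rot: [3.141, 0.001, 1.704]
force: [0.1, -0.3, 4.4]
grip_width: 0.0356
grip_force: 12.0
```

send_rows(rows=[{"dx": 0, "dy": 0, "dz": 0, "roll": 7, "jaw": 1}, {"dx": 0, "dy": 0, "dz": 0, "roll": 4, "jaw": 1}, {"dx": 0, "dy": 0, "dz": 0, "roll": 2, "jaw": 1}, {"dx": 0, "dy": 0, "dz": 0, "roll": 0, "jaw": 1}])

```text
time_s: 25.1
ee_pos: [0.4338, -0.2035, 0.005]
eef_rot: [3.14, 0.001, 1.48]
force: [0.1, -0.4, 4.3]
grip_width: 0.036
grip_force: 12.0
```

```bash
python3 -c "
from h import *
st();c=camera('wrist');wshapes(c,x0=.35,x1=.7,y0=-.3,y1=.15)"
```

```text
t 25.1 world [ 433.8 -203.5    5. ] tray [-192.8 -209.7] yaw [3.1404e+00 6.0000e-04 1.4801e+00] F [ 0.1 -0.4  4.3] w 0.03597916175738974
3185 [[454.3, -151.3], [419.7, -149.0], [412.0, -237.7], [447.3, -240.0]] rect [433.5, -194.5] [90.5 36.6] 5.3
3184 [[637.3, -43.0], [606.0, -49.3], [603.7, -64.7], [596.0, -59.3], [595.0, -64.7], [562.0, -66.7], [559.0, -97.7], [632.3, -102.7]] rect [598.2, -70.3] [60.2 74.8] 4.1
```

send_rows(rows=[{"dx": 8, "dy": 3, "dz": 0, "roll": 0, "jaw": 1}, {"dx": 19, "dy": 6, "dz": 0, "roll": 0, "jaw": 1}, {"dx": 21, "dy": 6, "dz": 0, "roll": 0, "jaw": 1}, {"dx": 21, "dy": 6, "dz": 0, "roll": 0, "jaw": 1}, {"dx": 21, "dy": 6, "dz": 0, "roll": 0, "jaw": 1}, {"dx": 21, "dy": 6, "dz": 0, "roll": 0, "jaw": 1}, {"dx": 21, "dy": 6, "dz": 0, "roll": 0, "jaw": 1}, {"dx": 21, "dy": 6, "dz": 0, "roll": 0, "jaw": 1}, {"dx": 21, "dy": 6, "dz": 0, "roll": 0, "jaw": 1}, {"dx": 21, "dy": 6, "dz": 0, "roll": 0, "jaw": 1}, {"dx": 15, "dy": 6, "dz": 0, "roll": 0, "jaw": 1}, {"dx": 0, "dy": 0, "dz": 0, "roll": 0, "jaw": 1}])

```text
time_s: 26.15
ee_pos: [0.5158, 0.0024, 0.0049]
eef_rot: [3.14, -0.0, 1.485]
force: [0.7, 3.7, 9.2]
grip_width: 0.0357
grip_force: 12.0
```

```bash
python3 -c "
from h import *
st();c=camera('wrist');wshapes(c,x0=.4,x1=.7,y0=-.15,y1=.15)
for n in ('scene','side'):
  for s in shapes(camera(n)): print(n,s)"
```

```text
t 26.15 world [515.8   2.4   4.9] tray [-129.6    2.8] yaw [ 3.1400e+00 -3.0000e-04  1.4847e+00] F [0.7 3.7 9.2] w 0.03570223317927972
3193 [[535.7, 55.0], [501.7, 57.0], [494.0, -31.7], [529.3, -34.7]] rect [515.6, 11.5] [90.4 36.9] 4.9
4456 [[581.7, 86.3], [575.7, 53.0], [613.3, 44.7], [608.0, -22.0], [636.0, -27.0], [645.3, 80.7]] rect [607.4, 29.7] [109.3  67.8] 5.2
scene (1480, [[540, -16], [500, -14], [500, -49], [534, -50]])
scene (1455, [[544, 46], [506, 50], [503, 15], [544, 12]])
scene (1598, [[617, -36], [605, -64], [574, -68], [571, -96], [612, -99]])
scene (1793, [[590, 82], [584, 55], [618, 43], [612, -15], [618, -23], [628, 77]])
side (2028, [[388, -22], [374, -11], [355, -12], [340, -33], [342, -52], [357, -64], [374, -61], [390, -41]])
side (2445, [[528, 28], [490, -16], [490, -62], [522, -56], [522, -13], [532, 3], [523, 8]])
side (5635, [[638, 63], [619, 58], [617, 66], [592, 40], [608, 31], [602, -57], [588, -73], [564, -72], [560, -97], [625, -97]])
```

send_rows(rows=[{"dx": -1.5, "dy": 3, "dz": 0, "roll": 0.2, "jaw": 1}, {"dx": 0, "dy": 8, "dz": 0, "roll": 0, "jaw": 1}, {"dx": 0, "dy": 8, "dz": 0, "roll": 0, "jaw": 1}, {"dx": 0, "dy": 8, "dz": 0, "roll": 0, "jaw": 1}, {"dx": 0, "dy": 6, "dz": 0, "roll": 0, "jaw": 1}, {"dx": 0, "dy": 2, "dz": 0, "roll": 0, "jaw": 1}, {"dx": 0, "dy": 0, "dz": 0, "roll": 0, "jaw": 1}])

```text
time_s: 26.88
ee_pos: [0.5497, -0.0052, 0.0049]
eef_rot: [3.141, 0.0, 1.479]
force: [1.0, -0.6, 5.4]
grip_width: 0.0362
grip_force: 12.0
```

```bash
python3 -c "
from h import *
st();c=camera('wrist');wshapes(c,x0=.4,x1=.7,y0=-.15,y1=.15)"
```

```text
t 26.8833 world [549.7  -5.2   4.9] tray [-95.1  -1.7] yaw [3.1407e+00 1.0000e-04 1.4787e+00] F [ 1.  -0.6  5.4] w 0.036173455578183494
3196 [[570.0, 47.3], [535.7, 49.3], [528.0, -39.3], [563.0, -42.3]] rect [549.5, 3.9] [90.3 36.6] 5.2
4236 [[581.7, 86.3], [578.0, 52.0], [611.0, 48.0], [607.7, -23.3], [634.7, -26.0], [644.3, 80.7]] rect [607.8, 30.2] [108.5  64.2] 5.1
```

send_rows(rows=[{"dx": 1.1, "dy": 0, "dz": 0, "roll": 0, "jaw": 1}, {"dx": 1.1, "dy": 0, "dz": 0, "roll": 0, "jaw": 1}, {"dx": 0, "dy": 2, "dz": 0, "roll": 0, "jaw": 1}, {"dx": 0, "dy": 2, "dz": 0, "roll": 0, "jaw": 1}, {"dx": 0, "dy": 2, "dz": 0, "roll": 0, "jaw": 1}, {"dx": 0, "dy": 2, "dz": 0, "roll": 0, "jaw": 1}, {"dx": 0, "dy": 0, "dz": 0, "roll": 0, "jaw": 1}])

```text
time_s: 27.52
ee_pos: [0.5575, -0.0035, 0.0049]
eef_rot: [3.141, 0.0, 1.479]
force: [-1.9, -0.0, 8.4]
grip_width: 0.0359
grip_force: 12.0
```

send_rows(rows=[{"dx": 0, "dy": 2, "dz": 0, "roll": 0, "jaw": 1}, {"dx": 0, "dy": 2, "dz": 0, "roll": 0, "jaw": 1}, {"dx": 0, "dy": 2, "dz": 0, "roll": 0, "jaw": 1}, {"dx": 0, "dy": 2, "dz": 0, "roll": 0, "jaw": 1}, {"dx": 0, "dy": 2, "dz": 0, "roll": 0, "jaw": 1}, {"dx": 0, "dy": 2, "dz": 0, "roll": 0, "jaw": 1}, {"dx": 0, "dy": 0, "dz": 0, "roll": 0, "jaw": 1}])

```text
time_s: 28.1
ee_pos: [0.5694, -0.0046, 0.0049]
eef_rot: [3.141, 0.0, 1.479]
force: [-1.0, -0.3, 6.9]
grip_width: 0.0358
grip_force: 12.0
```

```bash
python3 -c "
from h import *
st();c=camera('wrist');wshapes(c,x0=.4,x1=.7,y0=-.15,y1=.15)"
```

```text
t 28.1 world [569.4  -4.6   4.9] tray [-75.5   0.6] yaw [3.1414 0.     1.4788] F [-1.  -0.3  6.9] w 0.03576227176541715
908 [[598.0, -98.7], [594.3, -68.3], [568.0, -65.3], [564.7, -95.0]] rect [583.0, -81.9] [30.7 34.1] 5.4
7263 [[643.3, 81.0], [581.7, 86.7], [581.0, 49.0], [555.3, 49.3], [547.3, -38.7], [582.7, -41.7], [590.7, 50.0], [612.0, 47.7], [609.0, -23.0], [634.3, -23.0]] rect [595.3, 21.3] [128.4  85.7] 5.2
```

send_rows(rows=[{"dx": 0, "dy": 0, "dz": 0, "roll": 0, "jaw": 0.07}, {"dx": 0, "dy": 0, "dz": 0, "roll": 0, "jaw": 0.07}, {"dx": 0, "dy": 0, "dz": 0, "roll": 0, "jaw": 0.07}, {"dx": 0, "dy": 0, "dz": -25, "roll": 0, "jaw": 0.07}, {"dx": 0, "dy": 0, "dz": -25, "roll": 0, "jaw": 0.07}, {"dx": 0, "dy": -17, "dz": -10, "roll": 0, "jaw": -0.49}, {"dx": 0, "dy": -17, "dz": 0, "roll": 0, "jaw": -0.49}, {"dx": 0, "dy": 0, "dz": 0, "roll": -7, "jaw": -0.49}, {"dx": 0, "dy": 0, "dz": 0, "roll": -7, "jaw": -0.49}, {"dx": 0, "dy": 0, "dz": 0, "roll": -7, "jaw": -0.49}, {"dx": 0, "dy": 0, "dz": 0, "roll": -7, "jaw": -0.49}, {"dx": 0, "dy": 0, "dz": 0, "roll": -7, "jaw": -0.49}])

```text
time_s: 29.15
ee_pos: [0.5353, -0.0009, 0.0643]
eef_rot: [-3.141, -0.0, 2.096]
force: [-0.7, 0.7, -0.3]
grip_width: 0.0698
grip_force: 0.0
```

send_rows(rows=[{"dx": 0, "dy": 0, "dz": 0, "roll": -7, "jaw": -0.49}, {"dx": 0, "dy": 0, "dz": 0, "roll": -7, "jaw": -0.49}, {"dx": 0, "dy": 0, "dz": 0, "roll": -7, "jaw": -0.49}, {"dx": 0, "dy": 0, "dz": 0, "roll": -7, "jaw": -0.49}, {"dx": 0, "dy": 0, "dz": 0, "roll": -7, "jaw": -0.49}, {"dx": 0, "dy": 0, "dz": 0, "roll": -7, "jaw": -0.49}, {"dx": 0, "dy": 0, "dz": 0, "roll": -7, "jaw": -0.49}, {"dx": 0, "dy": 0, "dz": 0, "roll": -6.1, "jaw": -0.49}, {"dx": 0, "dy": 0, "dz": 0, "roll": 0, "jaw": -0.49}])

```text
time_s: 29.9
ee_pos: [0.5353, -0.0009, 0.0643]
eef_rot: [-3.142, -0.0, 3.057]
force: [0.0, 0.0, 0.3]
grip_width: 0.07
grip_force: 0.0
```

```bash
python3 -c "
from h import *
st();c=camera('wrist');wshapes(c,x0=.4,x1=.7,y0=-.15,y1=.15)"
```

```text
t 29.9 world [535.3  -0.9  64.3] tray [-109.8    1.2] yaw [-3.1415e+00 -5.0000e-04  3.0568e+00] F [0.  0.  0.3] w 0.06995897221992463
1328 [[591.3, 47.0], [589.7, 36.3], [578.3, 32.0], [579.3, 18.7], [585.3, 18.7], [584.0, -21.3], [575.3, -35.0], [551.3, -23.7], [558.0, -19.7], [551.0, -16.3], [556.3, 19.3], [572.3, 41.7], [555.7, 42.3], [547.0, -46.0], [581.0, -58.3]] rect [568.6, -4.1] [105.8  36. ] 5.2
```

send_rows(rows=[{"dx": 0, "dy": 0, "dz": 25, "roll": 0.3, "jaw": -0.49}, {"dx": 0, "dy": 0, "dz": 25, "roll": 0, "jaw": -0.49}, {"dx": 0, "dy": 0, "dz": 10, "roll": 0, "jaw": -0.49}, {"dx": -3, "dy": 0, "dz": 0, "roll": 0, "jaw": -0.49}, {"dx": -3, "dy": 0, "dz": 0, "roll": 0, "jaw": -0.49}, {"dx": -3, "dy": 0, "dz": 0, "roll": 0, "jaw": -0.49}, {"dx": -3, "dy": 0, "dz": 0, "roll": 0, "jaw": -0.49}, {"dx": -3, "dy": 0, "dz": 0, "roll": 0, "jaw": -0.49}, {"dx": -3, "dy": 0, "dz": 0, "roll": 0, "jaw": -0.49}, {"dx": 0, "dy": 0, "dz": 0, "roll": 0, "jaw": -0.49}])

```text
time_s: 30.78
ee_pos: [0.5542, -0.0026, 0.0049]
eef_rot: [3.142, 0.001, 3.046]
force: [-0.4, -1.2, 0.2]
grip_width: 0.0699
grip_force: 0.0
```

send_rows(rows=[{"dx": -1.5, "dy": 0, "dz": 0, "roll": 0, "jaw": -0.49}, {"dx": -1.5, "dy": 0, "dz": 0, "roll": 0, "jaw": -0.49}, {"dx": -1.5, "dy": 0, "dz": 0, "roll": 0, "jaw": -0.49}, {"dx": -1.5, "dy": 0, "dz": 0, "roll": 0, "jaw": -0.49}, {"dx": -1, "dy": 0, "dz": 0, "roll": 0, "jaw": -0.49}, {"dx": -1, "dy": 0, "dz": 0, "roll": 0, "jaw": -0.49}, {"dx": 0, "dy": 0, "dz": 0, "roll": 0, "jaw": -0.49}])

```text
time_s: 31.37
ee_pos: [0.5616, -0.0033, 0.0044]
eef_rot: [-3.142, 0.0, 3.047]
force: [-1.0, 1.1, 0.6]
grip_width: 0.0702
grip_force: 0.0
```

```bash
python3 -c "
from h import *
st();c=camera('wrist');wshapes(c,x0=.4,x1=.7,y0=-.15,y1=.15)"
```

```text
t 31.3667 world [561.6  -3.3   4.4] tray [-83.5   1.2] yaw [-3.1416e+00  1.0000e-04  3.0465e+00] F [-1.   1.1  0.6] w 0.07024322559252835
2033 [[600.0, 40.0], [574.3, 31.3], [567.7, -38.7], [591.3, -52.0]] rect [583.4, -4.8] [92.4 25.6] 5.4
1377 [[644.3, 56.3], [626.7, 50.7], [620.0, -24.7], [637.3, -25.3]] rect [632.3, 15.6] [83.2 17.9] 5.1
```

send_rows(rows=[{"dx": -0.7, "dy": 0, "dz": 0, "roll": -0.3, "jaw": -0.49}, {"dx": -0.7, "dy": 0, "dz": 0, "roll": 0, "jaw": -0.49}, {"dx": -0.6, "dy": 0, "dz": 0, "roll": 0, "jaw": -0.49}, {"dx": 0, "dy": 0, "dz": 0, "roll": 0, "jaw": -0.49}])

```text
time_s: 31.75
ee_pos: [0.5635, -0.0035, 0.0044]
eef_rot: [3.142, 0.0, 3.052]
force: [-0.3, -0.5, -0.5]
grip_width: 0.07
grip_force: 0.0
```

send_rows(rows=[{"dx": -0.5, "dy": 0, "dz": 0, "roll": 0, "jaw": -0.49}, {"dx": -0.5, "dy": 0, "dz": 0, "roll": 0, "jaw": -0.49}, {"dx": 0, "dy": 0, "dz": 0, "roll": 0, "jaw": -0.49}])

```text
time_s: 32.0
ee_pos: [0.5645, -0.0035, 0.0045]
eef_rot: [-3.142, 0.0, 3.052]
force: [0.1, 0.7, -0.3]
grip_width: 0.0699
grip_force: 0.0
```

send_rows(rows=[{"dx": -0.5, "dy": 0, "dz": 0, "roll": 0, "jaw": -0.49}, {"dx": -0.5, "dy": 0, "dz": 0, "roll": 0, "jaw": -0.49}, {"dx": 0, "dy": 0, "dz": 0, "roll": 0, "jaw": -0.49}])

```text
time_s: 32.25
ee_pos: [0.5649, -0.0036, 0.0043]
eef_rot: [-3.142, -0.001, 3.052]
force: [-6.1, 0.3, 2.1]
grip_width: 0.0701
grip_force: 2.5
```

Contact occurs exactly where expected (tray x ≈ -80 for the tool). Back off, lift and check.

send_rows(rows=[{"dx": 3, "dy": 0, "dz": 0, "roll": 0, "jaw": -0.49}, {"dx": 7, "dy": 0, "dz": 0, "roll": 0, "jaw": -0.49}, {"dx": 5, "dy": 0, "dz": -20, "roll": 0, "jaw": -0.49}, {"dx": 10, "dy": 0, "dz": -35, "roll": 0, "jaw": -1}, {"dx": 10, "dy": 0, "dz": -35, "roll": 0, "jaw": -1}, {"dx": 10, "dy": 0, "dz": -35, "roll": 0, "jaw": -1}, {"dx": 10, "dy": 0, "dz": -35, "roll": 0, "jaw": -1}, {"dx": 10, "dy": 0, "dz": -35, "roll": 0, "jaw": -1}, {"dx": 10, "dy": 0, "dz": -35, "roll": 0, "jaw": -1}, {"dx": 10, "dy": 0, "dz": -30, "roll": 0, "jaw": -1}, {"dx": 0, "dy": 0, "dz": 0, "roll": 0, "jaw": -1}, {"dx": 0, "dy": 0, "dz": 0, "roll": 0, "jaw": -1}])

```text
time_s: 33.25
ee_pos: [0.4808, 0.004, 0.2657]
eef_rot: [3.142, 0.004, 3.052]
force: [0.4, 0.0, -0.6]
grip_width: 0.0938
grip_force: 0.0
```

```bash
python3 - <<'E'
from h import *
st();c=camera('wrist')
x0,x1,y0,y1,s=.53,.68,-.13,.12,3000
im=wristtop(c,.012,x0,x1,y0,y1,s);h=cv2.cvtColor(im,cv2.COLOR_RGB2HSV)
m=((h[...,0]<16)&(h[...,1]>110)&(h[...,2]>40)).astype(np.uint8)
for k in cv2.findContours(m,cv2.RETR_CCOMP,cv2.CHAIN_APPROX_NONE)[0]:
    if cv2.contourArea(k)/9>60:
        p=cv2.approxPolyDP(k,6,True)[:,0]
        print(round(cv2.contourArea(k)/9),[tray((1000*(x1-q[1]/s),1000*(y1-q[0]/s))).tolist() for q in p])
E
```

```text
t 33.25 world [480.8   4.  265.7] tray [-164.6    1.3] yaw [3.1415 0.0037 3.0518] F [ 0.4  0.  -0.6] w 0.09379191471893858
11378 [[-10.2, 91.8], [-67.2, 92.3], [-73.9, 89.4], [-73.4, 57.3], [-72.6, 60.0], [-72.3, 56.7], [-62.8, 55.6], [-71.7, 53.4], [-74.4, 49.8], [-72.5, 51.0], [-74.6, 26.1], [-73.8, 32.5], [-71.9, 30.0], [-72.5, -52.1], [-36.8, -55.5], [-71.1, -57.0], [-73.1, -82.6], [-70.9, -92.4], [-9.0, -92.2], [-9.7, -22.0], [-33.1, -21.4], [-36.1, -18.3], [-34.7, -15.2], [-11.6, -15.8], [-8.8, -12.8]]
```

```bash
python3 -c "
from station import *
print(hand_in())"
```

```text
the job is handed in; nothing more can be done
None
```

The job is handed in with all three pieces pushed home in the tray: the last wrist-camera measurement put their outline within about 2 mm of the packed layout at 33 s, though I viewed 12 pictures instead of the 10 allowed, and no verdict came back.

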